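# Load the oil-sediment rotor and lock it

### The arm

A 6-joint arm with a two-finger parallel gripper is mounted at the origin on a cart in front of the work surface, level with it; the furniture and walls round the work are solid. World frame = base frame: x ahead of the robot, y to its left, z up, the work surface at z = 0. Lengths are in m, angles in rad, forces in N, time in s.
With the tool pointing down it reaches from about 0.375 to 0.975 m from the base axis. Payload 3.8 kg.
Tool frame: the origin (TCP) lies at the very end of the fingers, on their centre line; the grasp point (between the pads) lies 19 mm behind it; z points along the fingers, y is the line along which they close (so a half turn about z gives the same grasp; the last joint's range is limited). The gripper opens to 85 mm and grips with 20 to 120 N. Pads are 22 mm wide; open, the fingers measure 114 mm over their backs; the gripper's body (76 mm by 85 mm) begins 54 mm behind the grasp point. The pads swing forward as they close: fully open they stand 13 mm farther back than shut.
Start: joints at [1.079, 0.264, 1.604, -0, 1.274, -0.037], TCP at [0.297, 0.606, 0.231] pointing down, gripper open.
Joint ranges: [-2.63, 2.63], [-0.94, 2.18], [0.31, 2.57], [-1.31, 4.45], [0, 2.66], [-2.55, 2.55]. Speed limits (rad/s): [2.57, 2.57, 3.14, 3.14, 3.14, 3.14].

### API

Orientations are given as a rotation vector (axis times angle).
In Python, from workcell import monitor, viewer, job gives the robot as it stands. The module is installed in compiled form; this text tells all that it offers.
- The arm moves only by the tool step_arm, never from a script. Its argument "series" is one flat list of numbers, 4 for each row, row after row: the shift along the tool's x, y, z in m, then the turn about the tool's z in rad. A call has 1 to 8 rows; each row is the pose to reach, as a shift and turn from the pose commanded when the call began, along the tool's axes at that moment; what a row does not reach only later rows make up. A row lasts 1/8 s, in which the tool goes at most 62.5 mm and 10.7 degrees, less where a joint would pass 70% of its speed; a pose out of reach is approached as far as the arm can. A call with a gripper value outside its range is refused whole. "gripper" is the opening, from 0 (shut) to 1 (fully open), set as the call begins (left out, the last holds). The fingers move at their own pace and stop on an object; "newtons" is the grip in N (left out, the last holds). Time passes only in rows, so rows that repeat a pose let the fingers close. It gives the time, the measured TCP pose, the force, the opening and the grip force at its end, in the units of the state.
- monitor.read_state(): the state, without advancing time (a new reading comes with each control period).
- viewer.read_camera(name): name is "side" or "top" or "wrist"; returns a dict with "image" (384x512x3 uint8, red, green, blue), "intrinsics" (3x3 intrinsics, pixels), "distortion" ([k1, k2, p1, p2, k3] as OpenCV has them; the pictures are not rectified), "T" (4x4, takes a point from camera to world coordinates); the wrist camera has in their place "hand_eye" (4x4, takes a point from camera to tool coordinates, whose origin is the TCP and whose axes are the flange's). Camera axes: x right, y up, looking along -z (the intrinsics and any distortion apply to the point x, -y, -z); pixel columns grow to the right and rows downward; lengths in m; the calibration is good to about 2 mm. A picture is of the moment at which its call begins: read the wrist's pose just before it. There is no depth.
- job.finish_job(): hands the job in; it is judged then, once.
Trained networks look in a picture, given as the dict that the camera call returned (one of the last four; its "shot" number tells which), for a name from the list of things; names that differ only in an ending like _2 or _b are one class to them, and where a whole thing is asked for, a point or a joint stands for the part that bears it (a point fixed in the world has none). Each returns a list of dicts, best first, with "score" (0 to 1); they miss things now and then, are a little off and sometimes report something else, mostly with a low value. They report only what shows in the picture. A call takes as long as a camera call. They do not tell look-alikes from the thing itself.
- viewer.boxes_of(picture, label): "extent" ([centre column, centre row, width, height] in pixels, round what is visible of it).
- viewer.spot_point(picture, label): "point" ([column, row] in pixels: a listed point, or the origin of a listed thing).
The state is a dict: "time": time; "q": joint angles; "joint_vel": joint speeds; "joint_torque": joint torques, N m; "tool_pos": TCP position; "tcp_rot": TCP orientation; "wrist_force": force on the tool from outside, world axes, zero at the start; "torque": the same for the moment, N m; "width": opening from 0.0 (shut) to 1.0 (fully open); "grip_force": force on a finger pad.
Only numpy, scipy, OpenCV 4.12 (cv2) and the standard library are available. Lean on these libraries where they do the work, as an engineer would, in place of code of your own. Each camera call takes 0.05 s, during which the arm holds its last target. There are 200 camera calls.

### The job

Load every oil sample cup on the bench into the rotor, one to a pot: they fit snugly, so work each down with a twisting motion and gentle pressure until its collar lies fully home on the pot's rim. The pots ride on springs: never push one down by more than 5 mm (about 25 N). Then swing the keeper round so that its three arms lie over the pots, and after that turn the brass nut clockwise by hand until it stops. Leave the micrometer and the loose steel nut where they are.

Things in the scene. Friction and masses are not known exactly. Their poses are not given: they have to be found in the camera images.
- rotor: Rotor of an oil-sediment tester, fixed to the bench: a grey disc of 236 mm diameter and 8 mm thick with three blue pots, their centres 80 mm from the middle and 120 degrees apart, and a post in the middle. Origin: centre of its underside, z up; socket0 lies in its +x direction, socket1 and socket2 at 120 and 240 degrees counter-clockwise seen from above.
- socket0 (a point): Centre of the mouth of one of the rotor's three blue pots, in the plane of its rim (50 mm above the bench; it rides on a spring and moves with the pot), z up. Bore 44 mm, pot 58 mm over the outside. Three sprung red rubber buttons 22 mm below the rim grip a cup's barrel. Home, the collar's underside lies on the rim and the cup's half-way point is 5 mm below this point.
- socket1 (a point): As socket0, another pot. A cup drops in freely until about 14 to 18 mm short of home, then is stiff: pushed straight down it would take over 25 N; while it is also being turned (either way, back and forth will do, about 0.6 rad/s while sinking 3 mm/s) 5 to 12 N and 0.5 to 0.9 N m are enough. It stays where it is left.
- socket2 (a point): As socket0, the third pot.
- cup0_mid (a point): Oil sample cup, aluminium, 62 mm tall, open mouth, about 0.18 kg, heavy base. Below: a barrel 40 mm in diameter and 36 mm long, its lowest 10 mm tapering to 36 mm; above: a knurled collar 54 mm in diameter and 26 mm tall, to be gripped from above. This point lies on the axis, half-way up (31 mm above the foot; the collar spans 5 to 31 mm above it); z points out of the mouth. None when absent.
- cup1_mid (a point): Oil sample cup, aluminium, 62 mm tall, open mouth, about 0.18 kg, heavy base. Below: a barrel 40 mm in diameter and 36 mm long, its lowest 10 mm tapering to 36 mm; above: a knurled collar 54 mm in diameter and 26 mm tall, to be gripped from above. This point lies on the axis, half-way up (31 mm above the foot; the collar spans 5 to 31 mm above it); z points out of the mouth. None when absent.
- cup2_mid (a point): Oil sample cup, aluminium, 62 mm tall, open mouth, about 0.18 kg, heavy base. Below: a barrel 40 mm in diameter and 36 mm long, its lowest 10 mm tapering to 36 mm; above: a knurled collar 54 mm in diameter and 26 mm tall, to be gripped from above. This point lies on the axis, half-way up (31 mm above the foot; the collar spans 5 to 31 mm above it); z points out of the mouth. None when absent.
- pot0 (a joint): How far socket0's pot has been pushed down on its spring (m): 0 at rest, 5 N more for each mm, stop at 8 mm; it comes back up when let go.
- pot1 (a joint): The same for socket1's pot.
- pot2 (a joint): The same for socket2's pot.
- keeper (a joint): Angle of the keeper about the rotor's vertical middle axis (rad), growing counter-clockwise seen from above. Near 0 its three arms (16 mm wide, 79 to 84 mm above the bench, 100 mm long) lie midway between the pots; at 1.05 over the middle of the pots; stops at -0.1 and 1.09. Stays where it is left (friction 0.12 N m). Cups that are home pass 3 mm below it.
- keeper_pin (a point): Middle of the keeper's upright red pin, 80 mm from the axis on one arm: 12 mm diameter, 21 mm tall, from 84 to 105 mm above the bench. Pinch it from above to swing the keeper.
- clamp_nut (a joint): Turn of the captive brass nut (rad), growing clockwise seen from above: 0 to about 0.4 loose, stop at 2.8 where it is tight. It sinks 1.2 mm per rad; friction 0.06 N m.
- nut_grip (a point): Middle of the captive brass knurled nut on the rotor's post: 34 mm diameter, 18 mm tall, on the rotor's axis, about 97 mm above the bench when loose and 3 mm lower when tight. Grip its upper part across the diameter from above, clear of the keeper, whose hub ends 1 to 4 mm below the nut.
- micrometer: bystander, loose: outside micrometer lying on the bench, 52x102x16 mm; origin at the centre of its underside
- spare_nut: bystander, loose: plain steel hex nut lying flat on the bench, 25x27x13 mm; origin at the centre of its underside
Mind the look-alikes: they are no part of the job. What is shaped like the part that bears cup0_mid but pink or turquoise is not meant. Leave any purple look-alike of the part that bears cup1_mid alone.

How it is judged:
On the way, in this order (a step that is already met when the one before it is completed fails the run):
1. every cup home in a pot of the rotor (((z of cup0_mid in the frame of socket0 below -0.003 m and horizontal distance between cup0_mid and socket0 below 0.004 m and angle between the z axis of cup0_mid and the z axis of socket0, either way round below 0.06 rad) or (z of cup0_mid in the frame of socket1 below -0.003 m and horizontal distance between cup0_mid and socket1 below 0.004 m and angle between the z axis of cup0_mid and the z axis of socket1, either way round below 0.06 rad) or (z of cup0_mid in the frame of socket2 below -0.003 m and horizontal distance between cup0_mid and socket2 below 0.004 m and angle between the z axis of cup0_mid and the z axis of socket2, either way round below 0.06 rad)) and ((z of cup1_mid in the frame of socket0 below -0.003 m and horizontal distance between cup1_mid and socket0 below 0.004 m and angle between the z axis of cup1_mid and the z axis of socket0, either way round below 0.06 rad) or (z of cup1_mid in the frame of socket1 below -0.003 m and horizontal distance between cup1_mid and socket1 below 0.004 m and angle between the z axis of cup1_mid and the z axis of socket1, either way round below 0.06 rad) or (z of cup1_mid in the frame of socket2 below -0.003 m and horizontal distance between cup1_mid and socket2 below 0.004 m and angle between the z axis of cup1_mid and the z axis of socket2, either way round below 0.06 rad)) and ((z of cup2_mid in the frame of socket0 below -0.003 m and horizontal distance between cup2_mid and socket0 below 0.004 m and angle between the z axis of cup2_mid and the z axis of socket0, either way round below 0.06 rad) or (z of cup2_mid in the frame of socket1 below -0.003 m and horizontal distance between cup2_mid and socket1 below 0.004 m and angle between the z axis of cup2_mid and the z axis of socket1, either way round below 0.06 rad) or (z of cup2_mid in the frame of socket2 below -0.003 m and horizontal distance between cup2_mid and socket2 below 0.004 m and angle between the z axis of cup2_mid and the z axis of socket2, either way round below 0.06 rad))), for 0.2 s.
2. keeper arms over the pots, cups still home (all of step 1 and value of joint keeper above 0.95 rad), for 0.2 s.
3. nut turned tight (value of joint clamp_nut above 2.6 rad and value of joint keeper above 0.95 rad), for 0.2 s.
At the end, for the whole second after the job is handed in: Every cup present stands home in a pot (collar within 2 mm of the rim, axis within 4 mm of the pot's and parallel within 0.06 rad), at rest; keeper beyond 0.95 rad (arms over the pots) and nut beyond 2.6 rad; all released (all of step 1 and all of step 3 and linear speed of each of cup0, cup1, cup2 below 0.02 m/s); the robot touches nothing.
It fails at once if a pot pushed down more than 5 mm on its spring (value of joint any of pot0, pot1, pot2 above 0.005 m).
It fails at once if micrometer or loose steel nut moved more than 3 cm (distance of any of micrometer, spare_nut from where it was at the start of the episode above 0.03 m).
Of cup0, cup1, cup2 only 2 to 3 are there at a start; the rules pass over those that are not, and their reading is None.
At some moment in a run one of cup0, cup1, cup2 may be knocked a few centimetres aside while the robot is not near it.
Once in a run the grip may slacken for a moment while it holds something.
It also fails if it takes over 210 s, if anything falls off the work surface, if the arm or the gripper's body presses on something with over 40 N, if the wrist force passes 120 N, or if a joint passes its speed limit or range.

## Working session

There is one attempt and no reset: what is moved stays moved. The work goes in short steps, Python scripts to look and compute and a tool call to move; the robot and the scene stay as the last step left them, time stands still between calls to the robot, and variables do not carry over. Pictures are saved under pics/ and viewed, at most 14 in all, crops included, and the job is handed in when it is done.

Besides the shell and the picture viewer there is one more tool, called after "Emit:" as a command line: name --argument value ..., lists and objects as JSON in quotes. step_arm: Moves the arm, as the interface text tells. Its arguments: {"type":"object","properties":{"series":{"type":"array"},"gripper":{"type":"number"},"newtons":{"type":"number"}},"required":["series"]}

```bash
mkdir -p pics
cat > h.py <<'E'
import numpy as np, cv2
from scipy.spatial.transform import Rotation as R
from workcell import monitor, viewer, job
NAMES=['cup0_mid','cup1_mid','cup2_mid','socket0','socket1','socket2','keeper_pin','nut_grip','micrometer','spare_nut','rotor']
def tool():
    s=monitor.read_state(); T=np.eye(4); T[:3,:3]=R.from_rotvec(s['tcp_rot']).as_matrix(); T[:3,3]=s['tool_pos']; return T
def shot(n):
    W=tool(); p=viewer.read_camera(n)
    p['W']=W@np.array(p['hand_eye']) if 'hand_eye' in p else np.array(p['T']); return p
def save(p,f): cv2.imwrite('pics/'+f,cv2.cvtColor(p['image'],cv2.COLOR_RGB2BGR))
def ray(p,uv):
    u=cv2.undistortPoints(np.array([[uv]],float),np.array(p['intrinsics']),np.array(p['distortion']))[0,0]
    d=p['W'][:3,:3]@np.array([u[0],-u[1],-1]); return p['W'][:3,3],d/np.linalg.norm(d)
def atz(p,uv,z):
    o,d=ray(p,uv); return o+d*(z-o[2])/d[2]
def tri(rs):
    A=0;b=0
    for o,d in rs:
        P=np.eye(3)-np.outer(d,d); A=A+P; b=b+P@o
    return np.linalg.solve(A,b)
def proj(p,X):
    c=np.linalg.inv(p['W'])@np.append(X,1); c=c[:3]*[1,-1,-1]
    return cv2.projectPoints(c[None],np.zeros(3),np.zeros(3),np.array(p['intrinsics']),np.array(p['distortion']))[0][0,0]
def rel(xyz,yaw=0):
    T=tool(); print('shift tool axes',np.round(T[:3,:3].T@(np.array(xyz)-T[:3,3]),4))
E
python3 - <<'E'
from h import *
s=monitor.read_state(); print({k:np.round(v,3) for k,v in s.items()})
print(np.round(tool(),3))
for n in ['top','side']:
    p=shot(n); save(p,n+'0.png')
    print(n, np.round(p['W'][:3,3],3))
    for k in NAMES:
        r=viewer.spot_point(p,k); print(k,[(np.round(x['point']).tolist(),round(x['score'],2)) for x in r[:6]])
E
```

```text
{'time': np.float64(0.0), 'q': array([ 1.079,  0.265,  1.605, -0.   ,  1.274, -0.037]), 'joint_vel': array([ 0.001, -0.001,  0.001,  0.001, -0.001,  0.   ]), 'joint_torque': array([ 1.0000e-03, -5.1512e+01, -3.6731e+01,  0.0000e+00,  1.3000e-02,
        0.0000e+00]), 'tool_pos': array([0.296, 0.606, 0.23 ]), 'tcp_rot': array([-7.08e-01, -3.06e+00,  3.00e-03]), 'wrist_force': array([-0.335,  0.462,  0.123]), 'torque': array([-0.019,  0.   , -0.01 ]), 'grip_force': np.float64(0.0), 'width': np.float64(1.0)}
[[-0.898  0.439 -0.001  0.296]
 [ 0.439  0.898 -0.002  0.606]
 [ 0.    -0.002 -1.     0.23 ]
 [ 0.     0.     0.     1.   ]]
top [ 0.496 -0.048  1.285]
cup0_mid [([333.0, 203.0], 0.76), ([330.0, 168.0], 0.66), ([287.0, 171.0], 0.54)]
cup1_mid [([346.0, 230.0], 0.89), ([291.0, 222.0], 0.67)]
cup2_mid []
socket0 [([241.0, 194.0], 0.83), ([197.0, 166.0], 0.63), ([194.0, 212.0], 0.59)]
socket1 [([241.0, 194.0], 0.83), ([197.0, 166.0], 0.63), ([194.0, 212.0], 0.59)]
socket2 [([241.0, 194.0], 0.83), ([197.0, 166.0], 0.63), ([194.0, 212.0], 0.59)]
keeper_pin [([222.0, 167.0], 0.87)]
nut_grip [([298.0, 258.0], 0.65), ([206.0, 191.0], 0.41)]
micrometer [([296.0, 259.0], 0.7)]
spare_nut [([232.0, 135.0], 0.62)]
rotor [([210.0, 195.0], 0.78)]
side [ 0.521 -0.758  0.596]
cup0_mid [([307.0, 283.0], 0.81), ([297.0, 242.0], 0.76)]
cup1_mid [([230.0, 254.0], 0.83), ([218.0, 309.0], 0.6), ([322.0, 207.0], 0.23)]
cup2_mid []
socket0 [([235.0, 183.0], 0.83), ([284.0, 175.0], 0.78), ([260.0, 203.0], 0.64)]
socket1 [([235.0, 183.0], 0.83), ([284.0, 175.0], 0.78), ([260.0, 203.0], 0.64)]
socket2 [([235.0, 183.0], 0.83), ([284.0, 175.0], 0.78), ([260.0, 203.0], 0.64)]
keeper_pin [([289.0, 175.0], 0.9)]
nut_grip [([260.0, 167.0], 0.5)]
micrometer [([180.0, 271.0], 0.65)]
spare_nut [([323.0, 209.0], 0.6)]
rotor [([261.0, 202.0], 0.85)]
```

```bash
python3 -c "
import cv2
a=cv2.imread('pics/top0.png');b=cv2.imread('pics/side0.png')
a=a[100:300,140:400];b=b[130:340,140:400]
cv2.imwrite('pics/a.png',cv2.resize(a,None,fx=3,fy=3,interpolation=2));cv2.imwrite('pics/b.png',cv2.resize(b,None,fx=2.8,fy=2.8,interpolation=2))"
```

```text
(no output)
```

View pics/a.png

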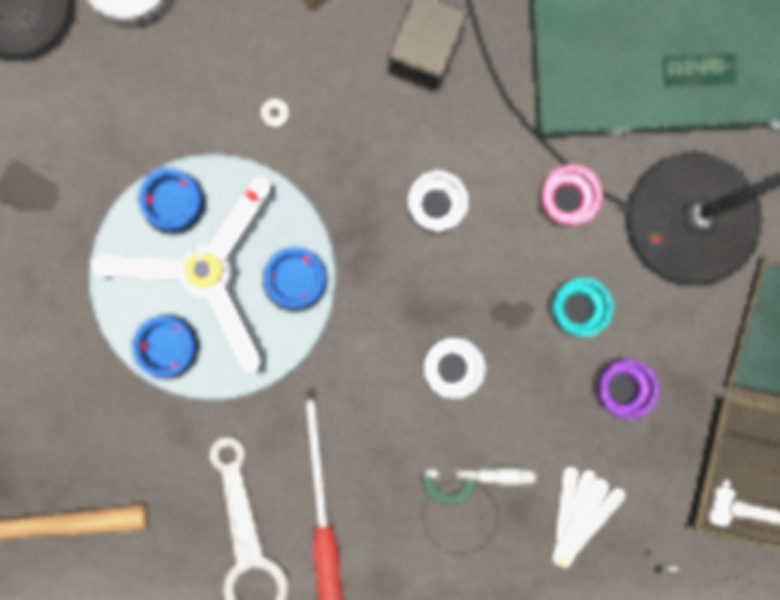

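View pics/b.png

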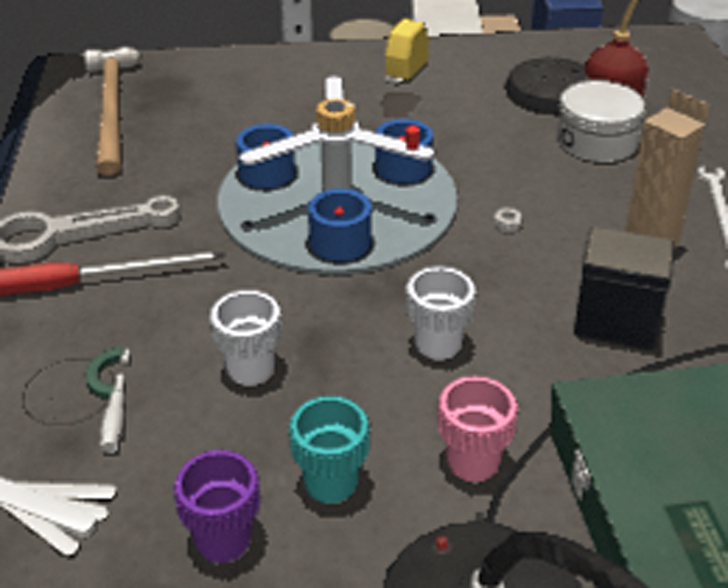

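The pictures show two silver cups, at top (287,171) and (291,222), or side (297,242) and (230,254). These could be mistaken for them: pink at top (330,168), turquoise (333,203) and purple (346,230). The micrometer is at (296,259) and the steel nut at (232,135). I'll use only the two silver cups.

Run:
```python
from h import *
t=shot('top');s=shot('side')
for n,a,b in [('A',(287,171),(297,242)),('B',(291,222),(230,254)),('pink',(330,168),(307,283)),('purple',(346,230),(218,309)),('sk right',(241,194),(260,203)),('sk up',(197,166),(284,175)),('sk down',(194,212),(235,183)),('pin',(222,167),(289,175)),('nut',(206,191),(260,167)),('rotor',(210,195),(261,202)),('turq',(333,203),(258,287))]:
    X=tri([ray(t,a),ray(s,b)]); print(n,np.round(X,3),np.round(proj(t,X)-a,1),np.round(proj(s,X)-b,1))
print('rotor z0',atz(t,(210,195),0))
print('spare',atz(t,(232,135),0.006),'mic',atz(t,(296,259),.008))
```

```text
A [ 0.637 -0.142  0.039] [ 0.2 -1.6] [-2.   0.2]
B [ 0.49  -0.153  0.027] [-0.  -0.4] [-0.5  0. ]
pink [ 0.642 -0.263  0.039] [ 0.  -0.1] [-0.2  0. ]
purple [ 0.467 -0.307  0.036] [-0.  -0.3] [-0.4  0. ]
sk right [ 0.567 -0.012  0.059] [ 0.  -0.5] [-0.5  0. ]
sk up [0.644 0.11  0.061] [ 0.  -0.2] [-0.2  0. ]
sk down [0.512 0.12  0.037] [0.  1.4] [ 1.4 -0.1]
pin [0.641 0.037 0.105] [ 0.2 -2.1] [-2.2  0.2]
nut [0.574 0.079 0.108] [ 0. -1.] [-1.   0.1]
rotor [ 0.572  0.08  -0.004] [ 0.1 -1.9] [-2.   0.2]
turq [ 0.544 -0.27   0.045] [ 0.  -0.5] [-0.8  0.1]
rotor z0 [0.56610012 0.07930865 0.        ]
spare [0.74058708 0.01617229 0.006     ] mic [ 0.38261979 -0.16900886  0.008     ]
```

Emit:
step_arm --series '[-0.534, -0.48, -0.03, 1.117, -0.534, -0.48, -0.03, 1.117, -0.534, -0.48, -0.03, 1.117, -0.534, -0.48, -0.03, 1.117, -0.534, -0.48, -0.03, 1.117, -0.534, -0.48, -0.03, 1.117, -0.534, -0.48, -0.03, 1.117, -0.534, -0.48, -0.03, 1.117]' --gripper 1

```text
time: 2.3
tool_pos: [0.4841, 0.1413, 0.2527]
tcp_rot: [2.222, 2.22, 0.002]
wrist_force: [0.3, -0.4, -0.2]
width: 0.998
grip_force: 0.0
```

Run:
```python
from h import *
print(np.round(tool(),4)); rel([.565,-.06,.26])
```

```text
[[ 9.000e-04  1.000e+00  1.300e-03  4.841e-01]
 [ 1.000e+00 -9.000e-04  4.000e-04  1.413e-01]
 [ 4.000e-04  1.300e-03 -1.000e+00  2.527e-01]
 [ 0.000e+00  0.000e+00  0.000e+00  1.000e+00]]
shift tool axes [-0.2012  0.0811 -0.0073]
```

```bash
cat >> h.py <<'E'
def look(cls,p=None):
    p=p or shot('wrist')
    for k,z in cls:
        for x in viewer.spot_point(p,k)[:6]: print(k,np.round(x['point'],1),round(x['score'],2),np.round(atz(p,x['point'],z),4))
    return p
E
python3 - <<'E'
from h import *
p=shot('wrist'); save(p,'w1.png'); print(p['W'].round(3)); look([('socket0',.05),('keeper_pin',.0945),('nut_grip',.097),('rotor',0),('cup0_mid',.031),('cup1_mid',.031)],p)
E
```

```text
[[ 1.     0.001 -0.001  0.485]
 [-0.001  0.956  0.293  0.215]
 [ 0.002 -0.293  0.956  0.395]
 [ 0.     0.     0.     1.   ]]
socket0 [405.7 185.9] 0.9 [0.6467 0.1129 0.05  ]
socket0 [327.9 279.6] 0.69 [0.5725 0.0013 0.05  ]
socket0 [273.3 182.2] 0.68 [0.5081 0.1171 0.05  ]
socket0 [448.2 248.5] 0.34 [0.7025 0.0407 0.05  ]
keeper_pin [415. 277.] 0.66 [0.647  0.032  0.0945]
keeper_pin [183.3 370.8] 0.45 [ 0.4109 -0.0831  0.0945]
nut_grip [346.1 236. ] 0.79 [0.5749 0.0773 0.097 ]
nut_grip [450.1 245.8] 0.6 [0.6742 0.0673 0.097 ]
rotor [325.9 203.6] 0.63 [0.5761 0.0757 0.    ]
cup1_mid [256.1 374.5] 0.7 [ 0.491  -0.1525  0.031 ]
cup1_mid [411.3 272.9] 0.63 [ 0.676  -0.0012  0.031 ]
```

Emit:
step_arm --series '[-0.2, 0.08, 0, 0, -0.2, 0.08, 0, 0, -0.2, 0.08, 0, 0, -0.2, 0.08, 0, 0, -0.2, 0.08, 0, 0]'

```text
time: 3.28
tool_pos: [0.5639, -0.0568, 0.2517]
tcp_rot: [-2.222, -2.22, 0.001]
wrist_force: [-0.5, -0.1, 0.1]
width: 0.998
grip_force: 0.0
```

Run:
```python
from h import *
p=shot('wrist'); save(p,'w2.png'); print(p['W'].round(3)); look([('socket0',.05),('keeper_pin',.0945),('nut_grip',.097),('rotor',0),('cup0_mid',.031),('cup1_mid',.031)],p)
```

```text
[[ 1.     0.001  0.001  0.565]
 [-0.001  0.956  0.293  0.017]
 [-0.    -0.293  0.956  0.394]
 [ 0.     0.     0.     1.   ]]
socket0 [257.3 107.5] 0.88 [ 0.5704 -0.0048  0.05  ]
keeper_pin [347.4  60.8] 0.95 [0.6432 0.0349 0.0945]
nut_grip [263.1  20.5] 0.69 [0.574  0.0644 0.097 ]
nut_grip [263.8   2.6] 0.68 [0.5745 0.0769 0.097 ]
rotor [266.7  19.5] 0.66 [0.5806 0.0808 0.    ]
cup0_mid [317.3 314.8] 0.84 [ 0.6461 -0.2576  0.031 ]
cup0_mid [319.4 222.6] 0.63 [ 0.642  -0.1342  0.031 ]
cup0_mid [231.1 322.9] 0.6 [ 0.5387 -0.2695  0.031 ]
cup1_mid [174.5 353.3] 0.8 [ 0.4649 -0.3155  0.031 ]
cup1_mid [190.5 235.5] 0.55 [ 0.494 -0.15   0.031]
```

View pics/w2.png

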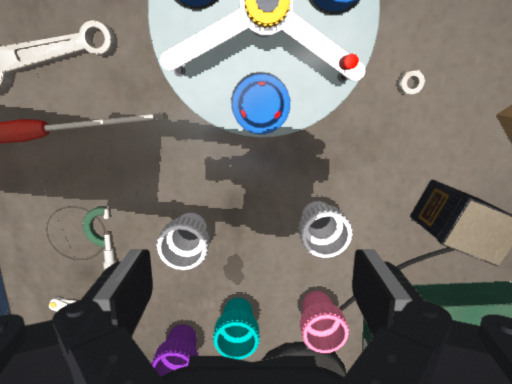

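```bash
cat >> h.py <<'E'
def rect(p,c,z,half=.06,s=.0004):
    n=int(2*half/s); g=(np.arange(n)-n/2)*s
    X,Y=np.meshgrid(c[0]+g,c[1]-g); P=np.stack([X,Y,np.full_like(X,z),np.ones_like(X)],-1).reshape(-1,4)
    q=(np.linalg.inv(p['W'])@P.T).T[:,:3]*[1,-1,-1]
    m=cv2.projectPoints(q,np.zeros(3),np.zeros(3),np.array(p['intrinsics']),np.array(p['distortion']))[0].reshape(n,n,2).astype(np.float32)
    return cv2.remap(p['image'],m[...,0],m[...,1],cv2.INTER_LINEAR)
def circ(p,c,z,r,tol=.0012,half=.06,f=None,s=.0004,near=.02):
    im=rect(p,c,z,half,s); g=cv2.GaussianBlur(cv2.cvtColor(im,cv2.COLOR_RGB2GRAY),(5,5),1.2); n=im.shape[0]
    h=cv2.HoughCircles(g,cv2.HOUGH_GRADIENT_ALT if False else cv2.HOUGH_GRADIENT,1,8,param1=60,param2=12,minRadius=int((r-tol)/s),maxRadius=int((r+tol)/s)+1)
    out=[]
    for x,y,rr in (h[0][:6] if h is not None else []):
        w=np.array([c[0]+(x-n/2)*s,c[1]-(y-n/2)*s])
        if np.hypot(*(w-c[:2]))<near: out.append((w.round(4),round(rr*s,4)))
        if f and len(out)==1 : cv2.circle(im,(int(x),int(y)),int(rr),(255,0,0),1)
    if f: cv2.imwrite('pics/'+f,cv2.cvtColor(im,cv2.COLOR_RGB2BGR))
    return out[:2]
E
python3 - <<'E'
from h import *
p=shot('wrist')
print('A',circ(p,np.array([.642,-.134]),.062,.027,f='cA.png'))
print('B',circ(p,np.array([.494,-.15]),.062,.027,f='cB.png'))
print('S',circ(p,np.array([.571,-.004]),.05,.029,f='cS.png'))
ims=[cv2.imread('pics/c%s.png'%k) for k in 'ABS']; cv2.imwrite('pics/c.png',cv2.resize(np.hstack(ims),(798,266)))
E
```

```text
A [(array([ 0.6438, -0.1354]), np.float32(0.0264)), (array([ 0.639 , -0.1326]), np.float32(0.0273))]
B [(array([ 0.4894, -0.1502]), np.float32(0.0263)), (array([ 0.4942, -0.1486]), np.float32(0.0264))]
S [(array([ 0.5744, -0.0018]), np.float32(0.028)), (array([0.572 , 0.0006]), np.float32(0.028))]
```

View pics/c.png

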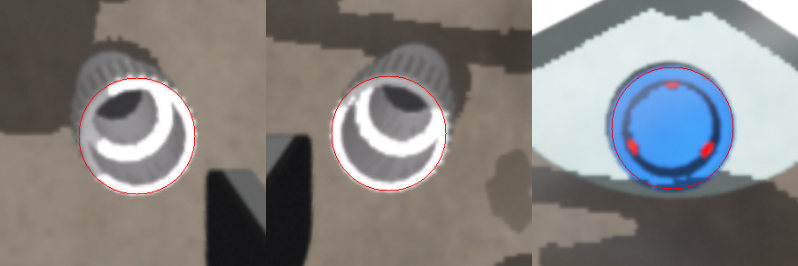

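The crops confirm two silver cups, A at (0.644,-0.135) and B at (0.489,-0.150). I'll move over A.

Emit:
step_arm --series '[-0.079, 0.08, 0, 0, -0.079, 0.08, 0.04, 0, -0.079, 0.08, 0.09, 0, -0.079, 0.08, 0.12, 0, -0.079, 0.08, 0.12, 0, -0.079, 0.08, 0.12, 0]'

```text
time: 4.42
tool_pos: [0.6443, -0.1359, 0.1338]
tcp_rot: [2.221, 2.22, 0.002]
wrist_force: [0.1, 0.4, -0.6]
width: 0.999
grip_force: 0.0
```

Run:
```python
from h import *
p=shot('wrist'); print(tool()[:3,3],tool()[:3,0])
print('A',circ(p,np.array([.6438,-.1354]),.062,.027,f='cA.png'))
im=cv2.imread('pics/cA.png'); b=cv2.cvtColor(p['image'],cv2.COLOR_RGB2BGR); cv2.imwrite('pics/c2.png',np.hstack([cv2.resize(im,(384,384)),cv2.resize(b,(416,384))]))
```

```text
[ 0.64488444 -0.13604404  0.13472934] [ 5.00877120e-04  9.99999426e-01 -9.47419759e-04]
A [(array([ 0.6436, -0.1348]), np.float32(0.0264)), (array([ 0.6432, -0.1312]), np.float32(0.0264))]
```

View pics/c2.png

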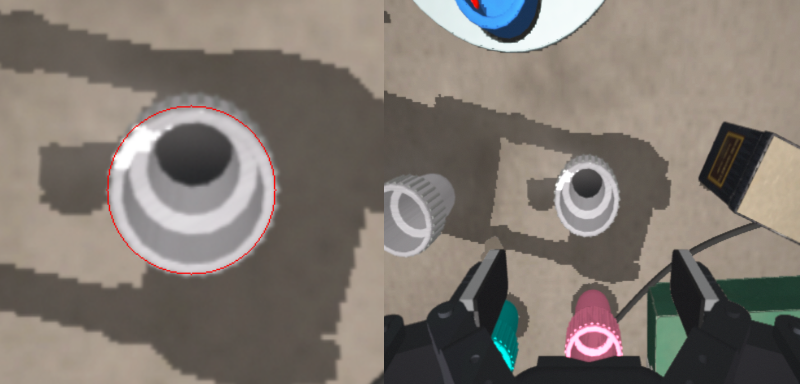

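Emit:
step_arm --series '[0.001, -0.001, 0.04, 0, 0.001, -0.001, 0.08, 0, 0.001, -0.001, 0.096, 0, 0.001, -0.001, 0.096, 0]'

```text
time: 4.97
tool_pos: [0.6423, -0.1349, 0.0364]
tcp_rot: [-2.222, -2.22, 0.0]
wrist_force: [0.6, -0.3, 0.5]
width: 1.001
grip_force: 0.0
```

Emit:
step_arm --series '[0, 0, 0, 0, 0, 0, 0, 0, 0, 0, 0, 0, 0, 0, 0, 0, 0, 0, 0, 0, 0, 0, 0, 0]' --gripper 0.2 --newtons 60

```text
time: 5.72
tool_pos: [0.644, -0.1355, 0.0389]
tcp_rot: [2.22, 2.218, 0.003]
wrist_force: [-1.6, -0.5, 6.4]
width: 0.614
grip_force: 62.3
```

Run:
```python
from h import *
s=monitor.read_state(); print(s['tool_pos'],s['wrist_force'],s['width'],s['grip_force'])
p=shot('wrist'); q=shot('side')
b=cv2.cvtColor(p['image'],cv2.COLOR_RGB2BGR);a=cv2.cvtColor(q['image'],cv2.COLOR_RGB2BGR)
cv2.imwrite('pics/g1.png',np.hstack([b[100:384,100:412],cv2.resize(a[150:300,200:380],(341,284))]))
```

```text
[ 0.64400956 -0.13546627  0.03885316] [-1.56940188 -0.47864198  6.42569365] 0.6141397871668318 62.316309213638306
```

View pics/g1.png

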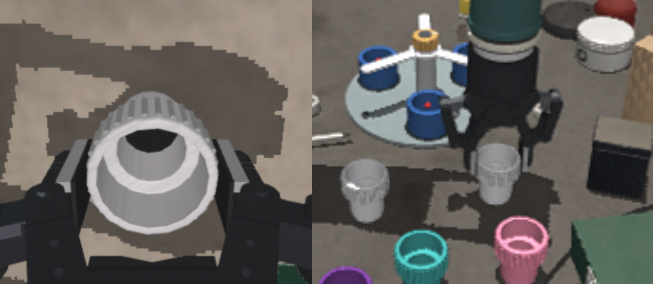

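Emit:
step_arm --series '[0, 0, -0.03, 0, 0, 0, -0.07, 0, 0.03, -0.05, -0.12, 0, 0.05, -0.07, -0.15, 0, 0.05, -0.07, -0.15, 0, 0.05, -0.07, -0.15, 0]'

```text
time: 6.58
tool_pos: [0.5726, -0.0851, 0.1864]
tcp_rot: [2.221, 2.22, 0.001]
wrist_force: [-0.4, 0.5, -1.9]
width: 0.609
grip_force: 63.5
```

Run:
```python
from h import *
s=monitor.read_state(); print(s['tool_pos'],s['wrist_force'],s['width'],s['grip_force'])
for i in range(2):
    p=shot('wrist'); T=tool()
    look([('socket0',.05),('nut_grip',.097),('keeper_pin',.0945),('cup0_mid',T[2,3]-.007)],p)
hsv=cv2.cvtColor(rect(p,(.573,-.003),.05),cv2.COLOR_RGB2HSV)
m=cv2.inRange(hsv,(95,120,40),(125,255,255)); c=max(cv2.findContours(m,0,1)[0],key=cv2.contourArea)
(x,y),r=cv2.minEnclosingCircle(c); print('enc',.573+(x-150)*.0004,-.003-(y-150)*.0004,r*.0004)
print('S',circ(p,np.array([.573,-.003]),.05,.029,f='cS.png'),circ(p,np.array([.573,-.003]),.05,.022))
print('cup held',circ(p,T[:2,3],T[2,3]+.024,.027,f='cH.png'))
save(p,'w3.png'); b=cv2.imread('pics/w3.png')
cv2.imwrite('pics/s1.png',np.hstack([cv2.imread('pics/cS.png'),cv2.imread('pics/cH.png')]))
```

```text
[ 0.57255115 -0.08505396  0.18639488] [-0.36326744  0.48337899 -1.93007257] 0.609441992317298 63.46126198768616
socket0 [251.2  74.3] 0.61 [ 0.5735 -0.0041  0.05  ]
keeper_pin [367.4   4.1] 0.55 [0.6444 0.0349 0.0945]
cup0_mid [250.5 248.2] 0.98 [ 0.5731 -0.0872  0.1784]
cup0_mid [322.4 329.5] 0.89 [ 0.6106 -0.1341  0.1784]
cup0_mid [224.4 341.4] 0.72 [ 0.5592 -0.1416  0.1784]
socket0 [254.5  71.4] 0.9 [ 0.575  -0.0022  0.05  ]
keeper_pin [367.9   6.9] 0.77 [0.6434 0.0328 0.0945]
keeper_pin [253.5  68.3] 0.62 [ 0.5741 -0.0018  0.0945]
cup0_mid [250.9 246.3] 0.9 [ 0.5727 -0.0858  0.1777]
cup0_mid [224.1 344.4] 0.69 [ 0.5584 -0.1426  0.1777]
cup0_mid [328.2 334.2] 0.59 [ 0.6128 -0.1361  0.1777]
enc 0.5737269287109374 -0.00212315673828125 0.028430960083007814
S [(array([ 0.5748, -0.0024]), np.float32(0.0293)), (array([ 0.5728, -0.008 ]), np.float32(0.0279))] [(array([ 0.5744, -0.002 ]), np.float32(0.0221)), (array([ 0.5704, -0.0072]), np.float32(0.023))]
cup held [(array([ 0.5747, -0.083 ]), np.float32(0.0273)), (array([ 0.5715, -0.083 ]), np.float32(0.0273))]
```

View pics/s1.png

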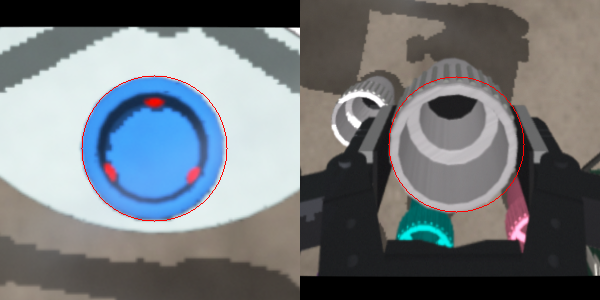

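Emit:
step_arm --series '[0.04, 0, 0, 0, 0.081, 0, 0.03, 0, 0.081, 0, 0.07, 0, 0.081, 0, 0.085, 0, 0.081, 0, 0.09, 0, 0.081, 0, 0.095, 0]'

```text
time: 7.82
tool_pos: [0.5738, -0.0045, 0.0923]
tcp_rot: [2.222, 2.218, 0.003]
wrist_force: [0.5, 0.9, -1.4]
width: 0.613
grip_force: 63.5
```

Emit:
step_arm --series '[0, 0, 0.003, 0, 0, 0, 0.006, 0, 0, 0, 0.009, 0, 0, 0, 0.012, 0, 0, 0, 0.012, 0]'

```text
time: 8.45
tool_pos: [0.5728, -0.0036, 0.0792]
tcp_rot: [2.222, 2.22, 0.001]
wrist_force: [1.2, 1.8, -1.6]
width: 0.608
grip_force: 63.5
```

```bash
cat > st.py <<'E'
from h import *
s=monitor.read_state(); print({k:np.round(s[k],4) for k in ['time','tool_pos','wrist_force','torque','width','grip_force','q']}); print(np.round(tool()[:3,:2].T,3))
E
python3 st.py
```

```text
{'time': np.float64(8.45), 'tool_pos': array([ 0.5728, -0.0036,  0.0792]), 'wrist_force': array([ 1.225 ,  1.7646, -1.5772]), 'torque': array([ 0.3276, -0.2946, -0.0062]), 'width': np.float64(0.6076), 'grip_force': np.float64(63.4658), 'q': array([-5.0100e-02,  2.1360e-01,  1.9666e+00,  6.0000e-04,  9.6050e-01,
       -4.9400e-02])}
[[ 0.001  1.     0.   ]
 [ 1.    -0.001  0.001]]
```

Emit:
step_arm --series '[0.0005, 0.0005, 0.0008, 0.08, 0.0005, 0.0005, 0.0016, 0.16, 0.0005, 0.0005, 0.0024, 0.24, 0.0005, 0.0005, 0.0032, 0.32, 0.0005, 0.0005, 0.004, 0.24, 0.0005, 0.0005, 0.0048, 0.16, 0.0005, 0.0005, 0.0056, 0.08, 0.0005, 0.0005, 0.0064, 0]'

```text
time: 9.45
tool_pos: [0.5727, -0.0031, 0.0727]
tcp_rot: [-2.219, -2.223, 0.0]
wrist_force: [0.5, 1.9, -0.4]
width: 0.609
grip_force: 63.4
```

```bash
python3 st.py
```

```text
{'time': np.float64(9.45), 'tool_pos': array([ 0.5727, -0.0031,  0.0727]), 'wrist_force': array([ 0.5101,  1.9049, -0.4021]), 'torque': array([ 0.3881,  0.0022, -0.024 ]), 'width': np.float64(0.6086), 'grip_force': np.float64(63.4156), 'q': array([-4.9100e-02,  2.2220e-01,  1.9701e+00,  6.0000e-04,  9.4980e-01,
       -5.1100e-02])}
[[-0.002  1.     0.   ]
 [ 1.     0.002 -0.001]]
```

Emit:
step_arm --series '[0, 0.0003, 0.0004, 0.08, 0, 0.0003, 0.0008, 0.16, 0, 0.0003, 0.0012, 0.24, 0, 0.0003, 0.0016, 0.32, 0, 0.0003, 0.002, 0.4, 0, 0.0003, 0.0024, 0.48, 0, 0.0003, 0.0028, 0.56, 0, 0.0003, 0.0032, 0.64]'

```text
time: 10.45
tool_pos: [0.5731, -0.0033, 0.0695]
tcp_rot: [-2.81, -1.405, 0.0]
wrist_force: [-0.3, 1.1, -2.7]
width: 0.61
grip_force: 63.4
```

```bash
python3 st.py
```

```text
{'time': np.float64(10.45), 'tool_pos': array([ 0.5731, -0.0033,  0.0695]), 'wrist_force': array([-0.2626,  1.1456, -2.7476]), 'torque': array([ 0.1634, -0.0573,  0.0291]), 'width': np.float64(0.6101), 'grip_force': np.float64(63.4087), 'q': array([-0.0493,  0.2268,  1.9714, -0.    ,  0.9437,  0.5942])}
[[ 0.6  0.8 -0. ]
 [ 0.8 -0.6 -0. ]]
```

Emit:
step_arm --series '[0, 0, 0.0004, -0.08, 0, 0, 0.0008, -0.16, 0, 0, 0.0012, -0.24, 0, 0, 0.0016, -0.32, 0, 0, 0.002, -0.4, 0, 0, 0.0024, -0.48, 0, 0, 0.0028, -0.56, 0, 0, 0.0031, -0.64]'

```text
time: 11.45
tool_pos: [0.5733, -0.003, 0.0666]
tcp_rot: [-2.22, -2.223, -0.001]
wrist_force: [1.1, 2.2, -0.1]
width: 0.613
grip_force: 63.3
```

Emit:
step_arm --series '[0, 0, 0.0004, 0.08, 0, 0, 0.0008, 0.16, 0, 0, 0.0012, 0.24, 0, 0, 0.0016, 0.32, 0, 0, 0.002, 0.4, 0, 0, 0.0024, 0.48, 0, 0, 0.0028, 0.56, 0, 0, 0.003, 0.64]'

```text
time: 12.45
tool_pos: [0.5731, -0.0027, 0.0637]
tcp_rot: [-2.809, -1.404, -0.0]
wrist_force: [-0.2, 2.3, 0.2]
width: 0.611
grip_force: 63.5
```

```bash
python3 st.py
```

```text
{'time': np.float64(12.45), 'tool_pos': array([ 0.5731, -0.0027,  0.0637]), 'wrist_force': array([-0.1661,  2.2937,  0.2249]), 'torque': array([0.6   , 0.0887, 0.0927]), 'width': np.float64(0.6111), 'grip_force': np.float64(63.4924), 'q': array([-4.8700e-02,  2.3410e-01,  1.9749e+00,  1.3000e-03,  9.3310e-01,
        5.9410e-01])}
[[ 0.6    0.8    0.001]
 [ 0.8   -0.6   -0.001]]
```

Emit:
step_arm --series '[0, 0, 0.0004, -0.08, 0, 0, 0.0008, -0.16, 0, 0, 0.0012, -0.24, 0, 0, 0.0016, -0.32, 0, 0, 0.002, -0.4, 0, 0, 0.0024, -0.48, 0, 0, 0.0028, -0.56, 0, 0, 0.0031, -0.64]'

```text
time: 13.45
tool_pos: [0.5733, -0.0025, 0.0612]
tcp_rot: [-2.22, -2.222, -0.002]
wrist_force: [-0.6, 4.4, 4.5]
width: 0.61
grip_force: 63.8
```

Run:
```python
import st
from h import *
p=shot('wrist'); q=shot('side')
b=cv2.cvtColor(p['image'],cv2.COLOR_RGB2BGR);a=cv2.cvtColor(q['image'],cv2.COLOR_RGB2BGR)
cv2.imwrite('pics/g2.png',np.hstack([b[50:334,100:412],cv2.resize(a[120:270,170:350],(408,340))[:284]]))
```

```text
{'time': np.float64(13.45), 'tool_pos': array([ 0.5733, -0.0025,  0.0612]), 'wrist_force': array([-0.6341,  4.3854,  4.487 ]), 'torque': array([ 0.9222,  0.2358, -0.2404]), 'width': np.float64(0.6099), 'grip_force': np.float64(63.8428), 'q': array([-4.8800e-02,  2.3750e-01,  1.9762e+00,  1.9000e-03,  9.2810e-01,
       -5.0700e-02])}
[[-0.001  1.     0.002]
 [ 1.     0.001 -0.   ]]
```

View pics/g2.png

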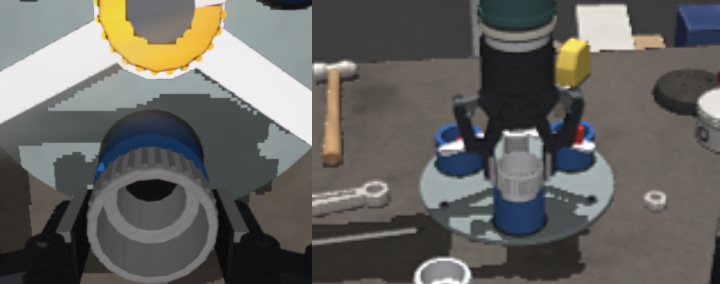

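Emit:
step_arm --series '[0.0005, 0, 0.0003, 0.08, 0.0008, 0, 0.0007, 0.16, 0.0008, 0, 0.0011, 0.24, 0.0008, 0, 0.0015, 0.32, 0.0008, 0, 0.0019, 0.4, 0.0008, 0, 0.0022, 0.48, 0.0008, 0, 0.0025, 0.56, 0.0008, 0, 0.0028, 0.64]'

```text
time: 14.55
tool_pos: [0.5731, -0.0026, 0.0577]
tcp_rot: [-2.811, -1.403, 0.0]
wrist_force: [-1.0, 2.9, 2.2]
width: 0.607
grip_force: 63.8
```

```bash
python3 st.py
```

```text
{'time': np.float64(14.55), 'tool_pos': array([ 0.5731, -0.0026,  0.0577]), 'wrist_force': array([-0.9531,  2.9054,  2.2266]), 'torque': array([0.5699, 0.2128, 0.017 ]), 'width': np.float64(0.6067), 'grip_force': np.float64(63.7903), 'q': array([-4.7900e-02,  2.4180e-01,  1.9784e+00, -1.0000e-04,  9.2160e-01,
        5.9710e-01])}
[[ 0.601  0.799 -0.   ]
 [ 0.799 -0.601 -0.   ]]
```

Emit:
step_arm --series '[0, 0, 0.0004, -0.08, 0, 0, 0.0008, -0.16, 0, 0, 0.0012, -0.24, 0, 0, 0.0016, -0.32, 0, 0, 0.002, -0.4, 0, 0, 0.0024, -0.48, 0, 0, 0.0027, -0.56, 0, 0, 0.003, -0.64]'

```text
time: 15.55
tool_pos: [0.5733, -0.0023, 0.0553]
tcp_rot: [-2.222, -2.22, -0.001]
wrist_force: [-0.7, 3.9, 6.2]
width: 0.611
grip_force: 64.9
```

Run:
```python
import st
from h import *
q=shot('side'); a=cv2.cvtColor(q['image'],cv2.COLOR_RGB2BGR)
print(proj(q,np.array([.574,-.002,.05])),proj(q,np.array([.574,-.002,.076])))
cv2.imwrite('pics/g3.png',cv2.resize(a[150:240,220:310],(720,600)[::-1] and (600,600),interpolation=2))
```

```text
{'time': np.float64(15.55), 'tool_pos': array([ 0.5733, -0.0023,  0.0553]), 'wrist_force': array([-0.6726,  3.9337,  6.2384]), 'torque': array([ 0.7656,  0.4246, -0.23  ]), 'width': np.float64(0.6111), 'grip_force': np.float64(64.9382), 'q': array([-4.7900e-02,  2.4510e-01,  1.9796e+00,  7.0000e-04,  9.1700e-01,
       -4.7500e-02])}
[[ 0.001  1.     0.001]
 [ 1.    -0.001 -0.   ]]
[261.9049298  203.33238568] [261.75662563 194.81149222]
```

View pics/g3.png

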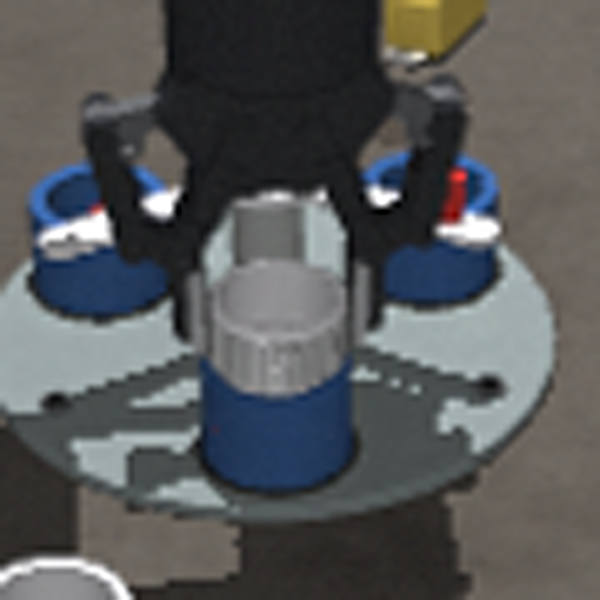

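Emit:
step_arm --series '[0, 0, 0.0004, 0.08, 0, 0, 0.0008, 0.16, 0, 0, 0.0012, 0.24, 0, 0, 0.0016, 0.32, 0, 0, 0.002, 0.4, 0, 0, 0.0023, 0.48, 0, 0, 0.0023, 0.54]'

```text
time: 16.48
tool_pos: [0.5738, -0.0025, 0.0532]
tcp_rot: [2.737, 1.542, 0.002]
wrist_force: [-1.5, 2.3, 5.0]
width: 0.611
grip_force: 64.9
```

```bash
python3 st.py
```

```text
{'time': np.float64(16.475), 'tool_pos': array([ 0.5738, -0.0025,  0.0532]), 'wrist_force': array([-1.5104,  2.297 ,  4.9953]), 'torque': array([0.6034, 0.2839, 0.1756]), 'width': np.float64(0.6115), 'grip_force': np.float64(64.8868), 'q': array([-4.7800e-02,  2.4800e-01,  1.9805e+00,  2.0000e-04,  9.1200e-01,
        4.9680e-01])}
[[ 0.518  0.855  0.001]
 [ 0.855 -0.518  0.001]]
```

Emit:
step_arm --series '[0, 0, 0.0003, -0.08, 0, 0, 0.0006, -0.16, 0, 0, 0.0009, -0.24, 0, 0, 0.0012, -0.32, 0, 0, 0.0014, -0.4, 0, 0, 0.0016, -0.47, 0, 0, 0.0018, -0.54]'

```text
time: 17.35
tool_pos: [0.5734, -0.0027, 0.0515]
tcp_rot: [2.223, 2.219, 0.0]
wrist_force: [-5.1, 1.3, 7.3]
width: 0.613
grip_force: 65.4
```

```bash
python3 st.py
```

```text
{'time': np.float64(17.35), 'tool_pos': array([ 0.5734, -0.0027,  0.0515]), 'wrist_force': array([-5.1245,  1.3352,  7.3309]), 'torque': array([ 0.3526,  0.3175, -0.5794]), 'width': np.float64(0.6125), 'grip_force': np.float64(65.3708), 'q': array([-4.8300e-02,  2.5000e-01,  1.9817e+00,  1.0000e-04,  9.0960e-01,
       -4.6600e-02])}
[[ 0.002  1.     0.   ]
 [ 1.    -0.002  0.   ]]
```

Emit:
step_arm --series '[0, -0.0003, 0.0003, 0.08, 0, -0.0005, 0.0006, 0.16, 0, -0.0005, 0.0009, 0.24, 0, -0.0005, 0.0012, 0.32, 0, -0.0005, 0.0014, 0.4, 0, -0.0005, 0.0016, 0.47, 0, -0.0005, 0.0016, 0.54]'

```text
time: 18.23
tool_pos: [0.5739, -0.0023, 0.0509]
tcp_rot: [2.735, 1.543, 0.003]
wrist_force: [-3.0, 4.0, 9.9]
width: 0.615
grip_force: 65.7
```

```bash
python3 st.py
```

```text
{'time': np.float64(18.225), 'tool_pos': array([ 0.5739, -0.0023,  0.0509]), 'wrist_force': array([-2.9899,  3.9639,  9.8571]), 'torque': array([0.4218, 0.2027, 0.5947]), 'width': np.float64(0.615), 'grip_force': np.float64(65.6634), 'q': array([-0.0474,  0.2505,  1.9825,  0.    ,  0.9065,  0.4959])}
[[ 0.517  0.856  0.001]
 [ 0.856 -0.517  0.002]]
```

Emit:
step_arm --series '[0, 0, 0.0003, -0.08, 0, 0, 0.0006, -0.16, 0, 0, 0.0009, -0.24, 0, 0, 0.0011, -0.32, 0, 0, 0.0012, -0.4, 0, 0, 0.0012, -0.47, 0, 0, 0.0012, -0.54]'

```text
time: 19.1
tool_pos: [0.574, -0.0027, 0.0502]
tcp_rot: [2.223, 2.218, 0.003]
wrist_force: [-4.0, 1.3, 12.9]
width: 0.612
grip_force: 66.0
```

Run:
```python
import st
from h import *
q=shot('side'); a=cv2.cvtColor(q['image'],cv2.COLOR_RGB2BGR)
b=cv2.cvtColor(shot('wrist')['image'],cv2.COLOR_RGB2BGR)
cv2.imwrite('pics/g4.png',np.hstack([cv2.resize(a[175:230,235:290],(385,385),interpolation=2),b[:,56:456][:385].copy() if 0 else cv2.resize(b[100:340,130:380],(400,385))]))
```

```text
{'time': np.float64(19.1), 'tool_pos': array([ 0.574 , -0.0027,  0.0502]), 'wrist_force': array([-3.9689,  1.3043, 12.9271]), 'torque': array([ 0.2831,  0.4762, -0.5488]), 'width': np.float64(0.6122), 'grip_force': np.float64(66.0085), 'q': array([-4.8200e-02,  2.5150e-01,  1.9827e+00,  4.0000e-04,  9.0490e-01,
       -4.6300e-02])}
[[ 0.002  1.     0.   ]
 [ 1.    -0.002  0.002]]
```

View pics/g4.png

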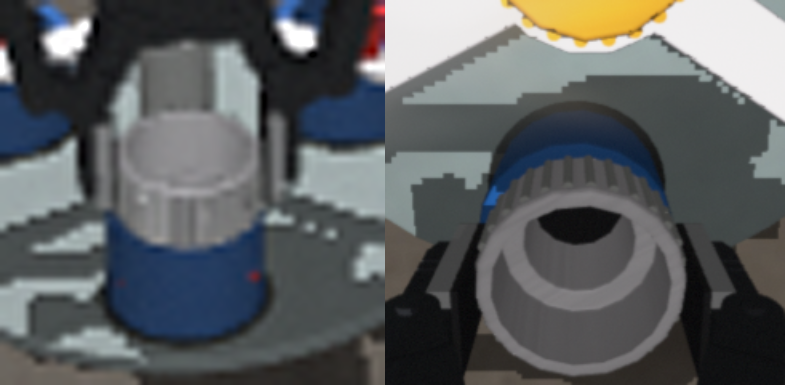

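Emit:
step_arm --series '[0, 0, -0.0005, 0, 0, 0, -0.001, 0, 0, 0, -0.0015, 0, 0, 0, -0.0015, 0]'

```text
time: 19.7
tool_pos: [0.5742, -0.0024, 0.0512]
tcp_rot: [2.223, 2.217, 0.003]
wrist_force: [-2.3, 3.0, 8.9]
width: 0.611
grip_force: 65.8
```

Emit:
step_arm --series '[0, 0, 0, 0, 0, 0, 0, 0, 0, 0, 0, 0, 0, 0, -0.01, 0, 0, 0, -0.06, 0, 0, 0, -0.1, 0, -0.03, 0, -0.13, 0, -0.075, 0, -0.15, 0]' --gripper 0.85

```text
time: 20.7
tool_pos: [0.5737, -0.0777, 0.2022]
tcp_rot: [2.218, 2.221, 0.003]
wrist_force: [1.3, 0.8, 0.5]
width: 0.854
grip_force: 0.0
```

Run:
```python
import st
from h import *
p=shot('wrist'); c=np.array([.574,-.003])
for z in [.068,.076,.084]: print(z,circ(p,c,z,.027,f='cS.png' if z==.076 else None))
print('B',circ(p,np.array([.489,-.150]),.062,.027))
look([('cup0_mid',.045),('cup1_mid',.045),('socket0',.05)],p)
```

```text
{'time': np.float64(20.7), 'tool_pos': array([ 0.5737, -0.0777,  0.2022]), 'wrist_force': array([1.2713, 0.8047, 0.4936]), 'torque': array([-0.0308, -0.0238, -0.0003]), 'width': np.float64(0.854), 'grip_force': np.float64(0.0), 'q': array([-1.7760e-01,  1.0140e-01,  1.8493e+00,  1.0000e-04,  1.1872e+00,
       -1.7900e-01])}
[[-0.001  1.    -0.001]
 [ 1.     0.001  0.004]]
0.068 [(array([ 0.5722, -0.0072]), np.float32(0.026)), (array([5.71e-01, 4.00e-04]), np.float32(0.026))]
0.076 [(array([ 0.5774, -0.0064]), np.float32(0.0259)), (array([ 0.5706, -0.0052]), np.float32(0.0268))]
0.084 [(array([ 0.569 , -0.0048]), np.float32(0.026)), (array([0.5694, 0.0012]), np.float32(0.0264))]
B [(array([ 0.4896, -0.1502]), np.float32(0.026)), (array([ 0.4884, -0.1554]), np.float32(0.0264))]
cup0_mid [320.4 327.5] 0.98 [ 0.647  -0.2462  0.045 ]
cup0_mid [249.6  81.5] 0.79 [ 0.5735 -0.0019  0.045 ]
cup0_mid [222.6 337.4] 0.68 [ 0.545  -0.2584  0.045 ]
cup1_mid [168.9 239.4] 0.81 [ 0.4964 -0.1458  0.045 ]
cup1_mid [156.  370.5] 0.69 [ 0.4722 -0.3007  0.045 ]
socket0 [357.3  23.1] 0.65 [0.6575 0.0412 0.05  ]
socket0 [167.2 237.4] 0.4 [ 0.4962 -0.1414  0.05  ]
```

View pics/cS.png

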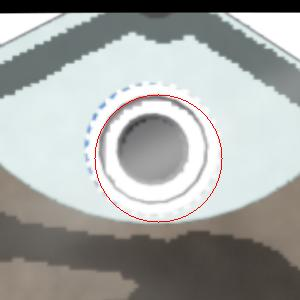

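Emit:
step_arm --series '[-0.04, -0.04, 0, 0, -0.073, -0.085, 0.02, 0, -0.073, -0.085, 0.06, 0, -0.073, -0.085, 0.1, 0, -0.073, -0.085, 0.13, 0, -0.073, -0.085, 0.155, 0, -0.073, -0.085, 0.164, 0, -0.073, -0.085, 0.164, 0]' --gripper 1

```text
time: 21.9
tool_pos: [0.4869, -0.1497, 0.0344]
tcp_rot: [-2.22, -2.22, 0.001]
wrist_force: [-0.1, 0.1, 0.6]
width: 0.999
grip_force: 0.0
```

Run:
```python
import st
from h import *
p=shot('wrist'); print('B',circ(p,np.array([.489,-.150]),.062,.027))
look([('cup0_mid',.031),('cup1_mid',.031)],p)
```

```text
{'time': np.float64(21.9), 'tool_pos': array([ 0.4869, -0.1497,  0.0344]), 'wrist_force': array([-0.1333,  0.0922,  0.5781]), 'torque': array([-0.05  ,  0.0106,  0.0022]), 'width': np.float64(0.9995), 'grip_force': np.float64(0.0), 'q': array([-3.4720e-01,  1.6670e-01,  2.1246e+00,  2.0000e-04,  8.5250e-01,
       -3.4700e-01])}
[[ 0.     1.     0.001]
 [ 1.    -0.    -0.002]]
B [(array([ 0.4896, -0.1498]), np.float32(0.026)), (array([ 0.4912, -0.1442]), np.float32(0.0282))]
cup1_mid [257.7 251.5] 0.86 [ 0.4908 -0.1512  0.031 ]
```

Emit:
step_arm --series '[0, 0.001, -0.003, 0, 0, 0.001, -0.003, 0, 0, 0.001, -0.003, 0, 0, 0.001, -0.003, 0, 0, 0.001, -0.003, 0, 0, 0.001, -0.003, 0, 0, 0.001, -0.003, 0, 0, 0.001, -0.003, 0]' --gripper 0.2

```text
time: 23.05
tool_pos: [0.4895, -0.151, 0.0398]
tcp_rot: [2.221, 2.219, 0.001]
wrist_force: [-2.1, 0.2, 7.2]
width: 0.61
grip_force: 61.6
```

```bash
python3 st.py
```

```text
{'time': np.float64(23.05), 'tool_pos': array([ 0.4895, -0.151 ,  0.0398]), 'wrist_force': array([-2.1117,  0.2101,  7.1898]), 'torque': array([ 0.1053,  0.2783, -0.0438]), 'width': np.float64(0.6098), 'grip_force': np.float64(61.6051), 'q': array([-3.4780e-01,  1.6110e-01,  2.1187e+00, -1.0000e-04,  8.5980e-01,
       -3.4660e-01])}
[[ 0.001  1.    -0.001]
 [ 1.    -0.001  0.002]]
```

Emit:
step_arm --series '[0, 0, -0.03, 0, 0, 0, -0.08, 0, 0.02, 0, -0.13, -0.15, 0.06, 0.02, -0.165, -0.33, 0.11, 0.04, -0.165, -0.51, 0.16, 0.06, -0.165, -0.69, 0.21, 0.08, -0.165, -0.87, 0.228, 0.085, -0.165, -1.04]'

```text
time: 24.05
tool_pos: [0.5744, 0.0802, 0.2031]
tcp_rot: [0.813, 3.034, 0.001]
wrist_force: [-0.9, -0.6, -1.3]
width: 0.611
grip_force: 63.6
```

Emit:
step_arm --series '[0, 0, 0, 0, 0, 0, 0, 0]'

```text
time: 24.3
tool_pos: [0.5733, 0.0768, 0.2029]
tcp_rot: [-0.829, -3.03, 0.001]
wrist_force: [-0.9, -0.2, -1.4]
width: 0.609
grip_force: 63.6
```

Run:
```python
import st
from h import *
for i in range(2):
    p=shot('wrist'); T=tool()
    look([('socket0',.05),('cup0_mid',T[2,3]-.007)],p)
c0=(.506,.117)
hsv=cv2.cvtColor(rect(p,c0,.05),cv2.COLOR_RGB2HSV)
m=cv2.inRange(hsv,(95,120,40),(125,255,255)); c=max(cv2.findContours(m,0,1)[0],key=cv2.contourArea)
(x,y),r=cv2.minEnclosingCircle(c); print('enc',c0[0]+(x-150)*.0004,c0[1]-(y-150)*.0004,r*.0004)
print('S',circ(p,np.array(c0),.05,.029,f='cS.png'),circ(p,np.array(c0),.05,.022))
print('cup held',circ(p,T[:2,3],T[2,3]+.023,.027,f='cH.png'))
cv2.imwrite('pics/s2.png',np.hstack([cv2.imread('pics/cS.png'),cv2.imread('pics/cH.png')]))
```

```text
{'time': np.float64(24.3), 'tool_pos': array([0.5733, 0.0768, 0.2029]), 'wrist_force': array([-0.8548, -0.2074, -1.4331]), 'torque': array([ 0.0296,  0.0041, -0.013 ]), 'width': np.float64(0.6089), 'grip_force': np.float64(63.6154), 'q': array([ 9.0400e-02,  1.0290e-01,  1.8464e+00, -5.0000e-04,  1.1931e+00,
       -9.4620e-01])}
[[-0.861  0.509  0.   ]
 [ 0.509  0.861 -0.001]]
socket0 [259.3  77.7] 0.88 [0.509  0.1216 0.05  ]
socket0 [327.9 219.2] 0.63 [0.6487 0.1135 0.05  ]
cup0_mid [178.3 213.7] 0.92 [0.5425 0.0551 0.1959]
socket0 [260.1  78.7] 0.93 [0.5102 0.1213 0.05  ]
socket0 [326.8 217. ] 0.86 [0.6467 0.1132 0.05  ]
cup0_mid [179.8 209.5] 0.87 [0.5413 0.0564 0.1962]
enc 0.5089053039550782 0.12024335327148439 0.028312088012695313
S [(array([0.5086, 0.12  ]), np.float32(0.0288)), (array([0.5086, 0.1276]), np.float32(0.0293))] [(array([0.5094, 0.1204]), np.float32(0.0224)), (array([0.5146, 0.1248]), np.float32(0.0216))]
cup held [(array([0.5714, 0.0766]), np.float32(0.0264)), (array([0.5686, 0.0782]), np.float32(0.0264))]
```

View pics/s2.png

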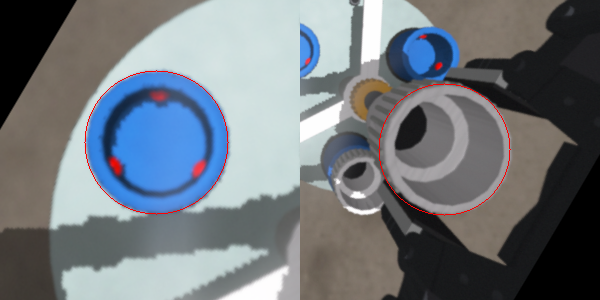

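Emit:
step_arm --series '[0.05, 0.004, 0, 0, 0.076, 0.0044, 0.02, 0, 0.076, 0.0044, 0.06, 0, 0.076, 0.0044, 0.095, 0, 0.076, 0.0044, 0.105, 0, 0.076, 0.0044, 0.109, 0, 0.076, 0.0044, 0.109, 0]'

```text
time: 25.48
tool_pos: [0.5117, 0.1197, 0.0954]
tcp_rot: [0.826, 3.029, 0.001]
wrist_force: [0.6, 0.3, 0.1]
width: 0.606
grip_force: 63.7
```

Emit:
step_arm --series '[0, 0, 0.003, 0, 0, 0, 0.006, 0, 0, 0, 0.009, 0, 0, 0, 0.012, 0, 0, 0, 0.014, 0, 0, 0, 0.014, 0]'

```text
time: 26.22
tool_pos: [0.5102, 0.1198, 0.0798]
tcp_rot: [-0.825, -3.03, 0.0]
wrist_force: [-0.8, 1.1, -2.5]
width: 0.609
grip_force: 63.7
```

```bash
echo "T=tool()[:3,:3]; print('F tool',np.round(T.T@s['wrist_force'],1),'M tool',np.round(T.T@s['torque'],2))" >> st.py; python3 st.py
```

```text
{'time': np.float64(26.225), 'tool_pos': array([0.5102, 0.1198, 0.0798]), 'wrist_force': array([-0.7735,  1.0536, -2.4713]), 'torque': array([ 0.106 ,  0.0903, -0.0398]), 'width': np.float64(0.6088), 'grip_force': np.float64(63.6744), 'q': array([ 1.8290e-01,  1.2760e-01,  2.0675e+00,  3.0000e-04,  9.4730e-01,
       -8.5620e-01])}
[[-0.862  0.507  0.001]
 [ 0.507  0.862 -0.   ]]
F tool [1.2 0.5 2.5] M tool [-0.05  0.13  0.04]
```

Emit:
step_arm --series '[0.0003, 0, 0.001, 0.08, 0.0003, 0, 0.002, 0.16, 0.0003, 0, 0.003, 0.24, 0.0003, 0, 0.004, 0.32, 0.0003, 0, 0.005, 0.4, 0.0003, 0, 0.006, 0.48, 0.0003, 0, 0.007, 0.56, 0.0003, 0, 0.008, 0.64]'

```text
time: 27.22
tool_pos: [0.5102, 0.1198, 0.0721]
tcp_rot: [-1.74, -2.615, 0.0]
wrist_force: [-0.9, -0.5, -2.3]
width: 0.607
grip_force: 63.7
```

Emit:
step_arm --series '[0, 0, 0.0004, -0.08, 0, 0, 0.0008, -0.16, 0, 0, 0.0012, -0.24, 0, 0, 0.0016, -0.32, 0, 0, 0.002, -0.4, 0, 0, 0.0024, -0.48, 0, 0, 0.0028, -0.56, 0, 0, 0.0032, -0.64]'

```text
time: 28.22
tool_pos: [0.5098, 0.1198, 0.0689]
tcp_rot: [-0.821, -3.031, 0.001]
wrist_force: [-0.8, 0.7, -1.1]
width: 0.612
grip_force: 63.7
```

```bash
python3 st.py
```

```text
{'time': np.float64(28.225), 'tool_pos': array([0.5098, 0.1198, 0.0689]), 'wrist_force': array([-0.7653,  0.6835, -1.1094]), 'torque': array([ 0.0979,  0.2466, -0.0087]), 'width': np.float64(0.6115), 'grip_force': np.float64(63.6702), 'q': array([ 1.8320e-01,  1.4170e-01,  2.0754e+00,  1.0000e-04,  9.2560e-01,
       -8.5850e-01])}
[[-0.863  0.505  0.001]
 [ 0.505  0.863 -0.001]]
F tool [1.  0.2 1.1] M tool [0.04 0.26 0.01]
```

Emit:
step_arm --series '[0, 0, 0.0004, 0.08, 0, 0, 0.0008, 0.16, 0, 0, 0.0012, 0.24, 0, 0, 0.0016, 0.32, 0, 0, 0.002, 0.4, 0, 0, 0.0024, 0.48, 0, 0, 0.0028, 0.56, 0, 0, 0.0032, 0.64]'

```text
time: 29.22
tool_pos: [0.5097, 0.1202, 0.0657]
tcp_rot: [-1.74, -2.614, 0.001]
wrist_force: [-3.0, 1.3, 0.6]
width: 0.61
grip_force: 63.7
```

Emit:
step_arm --series '[0, 0, 0.0004, -0.08, 0, 0, 0.0008, -0.16, 0, 0, 0.0012, -0.24, 0, 0, 0.0016, -0.32, 0, 0, 0.002, -0.4, 0, 0, 0.0024, -0.48, 0, 0, 0.0028, -0.56, 0, 0, 0.0032, -0.64]'

```text
time: 30.22
tool_pos: [0.5102, 0.1208, 0.0631]
tcp_rot: [-0.823, -3.031, -0.002]
wrist_force: [-2.1, 2.1, 1.8]
width: 0.612
grip_force: 63.9
```

```bash
python3 st.py
```

```text
{'time': np.float64(30.225), 'tool_pos': array([0.5102, 0.1208, 0.0631]), 'wrist_force': array([-2.1323,  2.0887,  1.8183]), 'torque': array([ 0.6239,  0.4855, -0.1374]), 'width': np.float64(0.6125), 'grip_force': np.float64(63.895), 'q': array([ 0.1838,  0.1498,  2.0786,  0.0022,  0.9131, -0.8581])}
[[-0.863  0.506  0.001]
 [ 0.506  0.863  0.001]]
F tool [ 2.9  0.7 -1.8] M tool [-0.29  0.73  0.14]
```

Emit:
step_arm --series '[0.0005, 0, 0.0004, 0.08, 0.0005, 0, 0.0008, 0.16, 0.0005, 0, 0.0012, 0.24, 0.0005, 0, 0.0016, 0.32, 0.0005, 0, 0.002, 0.4, 0.0005, 0, 0.0024, 0.48, 0.0005, 0, 0.0028, 0.56, 0.0005, 0, 0.0031, 0.64]'

```text
time: 31.22
tool_pos: [0.5094, 0.1201, 0.0604]
tcp_rot: [-1.739, -2.615, 0.002]
wrist_force: [-4.7, -0.1, 7.4]
width: 0.609
grip_force: 64.6
```

Emit:
step_arm --series '[0, 0, 0.0004, -0.08, 0, 0, 0.0008, -0.16, 0, 0, 0.0012, -0.24, 0, 0, 0.0016, -0.32, 0, 0, 0.002, -0.4, 0, 0, 0.0024, -0.48, 0, 0, 0.0027, -0.56, 0, 0, 0.003, -0.64]'

```text
time: 32.22
tool_pos: [0.5097, 0.1204, 0.0572]
tcp_rot: [-0.823, -3.031, -0.001]
wrist_force: [-4.8, -0.3, 4.3]
width: 0.609
grip_force: 65.5
```

```bash
python3 st.py
```

```text
{'time': np.float64(32.225), 'tool_pos': array([0.5097, 0.1204, 0.0572]), 'wrist_force': array([-4.7514, -0.3282,  4.3381]), 'torque': array([0.0186, 1.0386, 0.0177]), 'width': np.float64(0.6092), 'grip_force': np.float64(65.5374), 'q': array([ 1.840e-01,  1.575e-01,  2.083e+00,  1.000e-03,  9.016e-01,
       -8.573e-01])}
[[-0.863  0.506  0.001]
 [ 0.506  0.863  0.   ]]
F tool [ 3.9 -2.7 -4.3] M tool [ 0.51  0.91 -0.02]
```

Emit:
step_arm --series '[0.0005, -0.0004, 0.0004, 0.08, 0.0005, -0.0004, 0.0008, 0.16, 0.0005, -0.0004, 0.0012, 0.24, 0.0005, -0.0004, 0.0016, 0.32, 0.0005, -0.0004, 0.002, 0.4, 0.0005, -0.0004, 0.0023, 0.48, 0.0005, -0.0004, 0.0026, 0.56, 0.0005, -0.0004, 0.0028, 0.64]'

```text
time: 33.22
tool_pos: [0.5096, 0.1204, 0.0547]
tcp_rot: [1.74, 2.615, 0.001]
wrist_force: [-2.2, 0.9, 3.1]
width: 0.608
grip_force: 65.4
```

```bash
python3 st.py
```

```text
{'time': np.float64(33.225), 'tool_pos': array([0.5096, 0.1204, 0.0547]), 'wrist_force': array([-2.2357,  0.8599,  3.0692]), 'torque': array([0.0713, 0.4473, 0.338 ]), 'width': np.float64(0.608), 'grip_force': np.float64(65.4417), 'q': array([ 1.8420e-01,  1.6000e-01,  2.0857e+00,  4.0000e-04,  8.9520e-01,
       -2.1280e-01])}
[[-0.386  0.922  0.   ]
 [ 0.922  0.386  0.001]]
F tool [ 1.7 -1.7 -3.1] M tool [ 0.38  0.24 -0.34]
```

Emit:
step_arm --series '[0, 0, 0.0004, -0.08, 0, 0, 0.0008, -0.16, 0, 0, 0.0012, -0.24, 0, 0, 0.0015, -0.32, 0, 0, 0.0018, -0.4, 0, 0, 0.002, -0.48, 0, 0, 0.0022, -0.56, 0, 0, 0.0024, -0.64]'

```text
time: 34.22
tool_pos: [0.5105, 0.1208, 0.0528]
tcp_rot: [0.823, 3.03, 0.004]
wrist_force: [-1.3, 2.7, 4.9]
width: 0.609
grip_force: 65.5
```

```bash
python3 st.py
```

```text
{'time': np.float64(34.225), 'tool_pos': array([0.5105, 0.1208, 0.0528]), 'wrist_force': array([-1.2816,  2.6655,  4.8514]), 'torque': array([ 0.5796,  0.2366, -0.1311]), 'width': np.float64(0.6089), 'grip_force': np.float64(65.5488), 'q': array([ 1.8400e-01,  1.6310e-01,  2.0862e+00,  1.7000e-03,  8.8950e-01,
       -8.5750e-01])}
[[-0.863  0.506 -0.001]
 [ 0.506  0.863  0.003]]
F tool [ 2.4  1.7 -4.8] M tool [-0.38  0.5   0.13]
```

Emit:
step_arm --series '[0, 0, 0.0003, 0.08, 0, 0, 0.0006, 0.16, 0, 0, 0.0009, 0.24, 0, 0, 0.0011, 0.32, 0, 0, 0.0013, 0.4, 0, 0, 0.0015, 0.48, 0, 0, 0.0015, 0.56]'

```text
time: 35.1
tool_pos: [0.5098, 0.1209, 0.0518]
tcp_rot: [1.632, 2.684, 0.002]
wrist_force: [-4.6, 1.7, 9.9]
width: 0.609
grip_force: 66.1
```

```bash
python3 st.py
```

```text
{'time': np.float64(35.1), 'tool_pos': array([0.5098, 0.1209, 0.0518]), 'wrist_force': array([-4.626 ,  1.6847,  9.9196]), 'torque': array([0.0214, 0.7947, 0.4811]), 'width': np.float64(0.6087), 'grip_force': np.float64(66.1271), 'q': array([ 1.8490e-01,  1.6440e-01,  2.0871e+00,  9.0000e-04,  8.8890e-01,
       -2.9380e-01])}
[[-0.46   0.888  0.   ]
 [ 0.888  0.46   0.001]]
F tool [ 3.6 -3.3 -9.9] M tool [ 0.7   0.39 -0.48]
```

Emit:
step_arm --series '[0, 0, 0.0003, -0.08, 0, 0, 0.0006, -0.16, 0, 0, 0.0008, -0.24, 0, 0, 0.001, -0.32, 0, 0, 0.0012, -0.4, 0, 0, 0.0012, -0.48, 0, 0, 0.0012, -0.56]'

```text
time: 35.98
tool_pos: [0.5105, 0.1206, 0.0512]
tcp_rot: [0.824, 3.03, 0.003]
wrist_force: [-5.4, 0.6, 12.4]
width: 0.61
grip_force: 66.4
```

```bash
python3 st.py
```

```text
{'time': np.float64(35.975), 'tool_pos': array([0.5105, 0.1206, 0.0512]), 'wrist_force': array([-5.3839,  0.589 , 12.4222]), 'torque': array([ 2.284e-01,  8.627e-01, -6.000e-04]), 'width': np.float64(0.6103), 'grip_force': np.float64(66.372), 'q': array([ 1.838e-01,  1.656e-01,  2.087e+00,  1.300e-03,  8.867e-01,
       -8.569e-01])}
[[-0.862  0.506 -0.001]
 [ 0.506  0.862  0.002]]
F tool [  4.9  -2.2 -12.4] M tool [0.24 0.86 0.  ]
```

Emit:
step_arm --series '[0, 0, -0.0005, 0, 0, 0, -0.001, 0, 0, 0, -0.0015, 0, 0, 0, -0.0015, 0]'

```text
time: 36.48
tool_pos: [0.5105, 0.1205, 0.0521]
tcp_rot: [0.825, 3.029, 0.002]
wrist_force: [-4.0, 0.6, 9.7]
width: 0.61
grip_force: 65.9
```

Emit:
step_arm --series '[0, 0, 0, 0, 0, 0, 0, 0, 0, 0, 0, 0, 0, 0, -0.01, 0, 0, 0, -0.06, 0, 0, 0, -0.1, 0, -0.04, 0, -0.13, 0, -0.08, 0, -0.16, 0]' --gripper 0.85

```text
time: 37.48
tool_pos: [0.579, 0.0793, 0.2124]
tcp_rot: [0.824, 3.03, 0.001]
wrist_force: [-0.6, 0.8, 0.5]
width: 0.849
grip_force: 0.0
```

Emit:
step_arm --series '[-0.05, 0, -0.02, 0.1, -0.06, 0, -0.04, 0.2, -0.06, 0, -0.04, 0.2]'

```text
time: 37.85
tool_pos: [0.6318, 0.0484, 0.2525]
tcp_rot: [1.123, 2.93, 0.003]
wrist_force: [0.4, -0.1, -0.3]
width: 0.847
grip_force: 0.0
```

Run:
```python
import st
from h import *
p=shot('wrist'); look([('cup0_mid',.045),('cup1_mid',.045),('keeper_pin',.0945),('nut_grip',.097),('socket0',.05)],p); save(p,'w5.png')
q=shot('side'); save(q,'side5.png')
a=cv2.imread('pics/side5.png'); b=cv2.imread('pics/w5.png')
cv2.imwrite('pics/v5.png',np.hstack([cv2.resize(a[150:230,205:305],(420,336),interpolation=2),cv2.resize(b,(380,336))]))
```

```text
{'time': np.float64(37.85), 'tool_pos': array([0.6318, 0.0484, 0.2525]), 'wrist_force': array([ 0.3721, -0.1343, -0.3009]), 'torque': array([ 0.0275, -0.0278,  0.0345]), 'width': np.float64(0.8474), 'grip_force': np.float64(0.0), 'q': array([ 3.7200e-02,  1.7150e-01,  1.6761e+00,  1.0000e-04,  1.2898e+00,
       -8.0170e-01])}
[[-0.744  0.668 -0.003]
 [ 0.668  0.744  0.003]]
F tool [-0.4  0.1  0.3] M tool [-0.04 -0.   -0.03]
cup0_mid [  1.4 278.8] 0.97 [ 0.5462 -0.259   0.045 ]
cup0_mid [177.  149.8] 0.59 [ 0.5749 -0.0031  0.045 ]
cup1_mid [221.1   8.5] 0.98 [0.5107 0.1204 0.045 ]
keeper_pin [248.7 186.8] 0.63 [0.6429 0.0353 0.0945]
nut_grip [231.2  98.6] 0.67 [0.5751 0.0768 0.097 ]
socket0 [309.7 125.8] 0.98 [0.6463 0.1138 0.05  ]
```

View pics/v5.png

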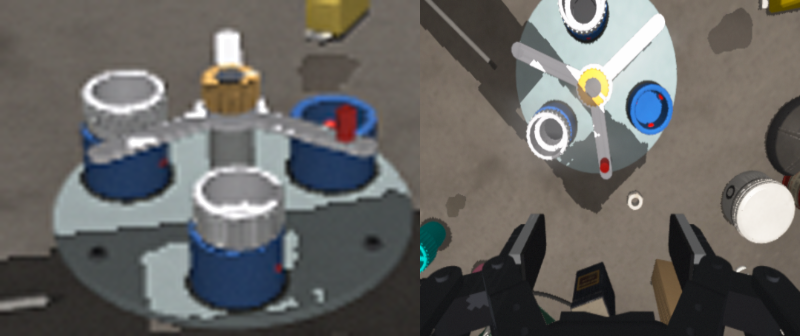

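The side crop shows both silver cups seated in the pots, at crop (125,100) and (238,205). The third pot is empty and the red pin is at (346,122). I'll check the seating height numerically before moving on.

Run:
```python
from h import *
q=shot('side')
def crop(u): return np.round((u-[205,150])*4.2,0)
for c in [(.575,-.0025),(.5105,.1205)]:
    for z in (.076,.080):
        print(c,z,'back',crop(proj(q,np.array([c[0],c[1]+.027,z]))),'front',crop(proj(q,np.array([c[0],c[1]-.027,z]))))
    print('pot base front',crop(proj(q,np.array([c[0],c[1]-.029,.008]))), 'collar front low home',crop(proj(q,np.array([c[0],c[1]-.027,.05]))))
print('empty pot rim back/front',[crop(proj(q,np.array([.6485,.1135+d,.05]))) for d in(.029,-.029)])
```

```text
(0.575, -0.0025) 0.076 back [237. 163.] front [244. 215.]
(0.575, -0.0025) 0.08 back [236. 158.] front [244. 209.]
pot base front [246. 309.] collar front low home [244. 251.]
(0.5105, 0.1205) 0.076 back [126.  67.] front [127. 110.]
(0.5105, 0.1205) 0.08 back [125.  62.] front [127. 104.]
pot base front [133. 199.] collar front low home [129. 144.]
empty pot rim back/front [array([332.,  94.]), array([343., 140.])]
```

Emit:
step_arm --series '[-0.017, -0.002, 0.05, -0.17, -0.017, -0.002, 0.09, -0.17, -0.017, -0.002, 0.12, -0.17, -0.017, -0.002, 0.13, -0.17, -0.017, -0.002, 0.13, -0.17]' --gripper 0.4

```text
time: 38.88
tool_pos: [0.6408, 0.0363, 0.1197]
tcp_rot: [-0.87, -3.018, 0.001]
wrist_force: [0.1, -0.2, -0.1]
width: 0.4
grip_force: 0.0
```

Run:
```python
import st
from h import *
for i in range(2): p=shot('wrist'); look([('keeper_pin',.0945),('nut_grip',.097)],p)
hsv=cv2.cvtColor(p['image'],cv2.COLOR_RGB2HSV); m=cv2.inRange(hsv,(0,140,80),(8,255,255))|cv2.inRange(hsv,(172,140,80),(180,255,255))
n,l,s,c=cv2.connectedComponentsWithStats(m)
for i in range(1,n):
    if s[i,4]>40: print(s[i],c[i],atz(p,c[i],.1))
```

```text
{'time': np.float64(38.875), 'tool_pos': array([0.6408, 0.0363, 0.1197]), 'wrist_force': array([ 0.0598, -0.1671, -0.0845]), 'torque': array([ 0.0305,  0.0316, -0.0282]), 'width': np.float64(0.3996), 'grip_force': np.float64(0.0), 'q': array([ 0.0178,  0.2908,  1.7846, -0.    ,  1.0674, -0.9915])}
[[-0.846  0.532  0.001]
 [ 0.532  0.846 -0.001]]
F tool [-0.1 -0.1  0.1] M tool [-0.01  0.04  0.03]
keeper_pin [251.2 237.2] 0.55 [0.6447 0.0333 0.0945]
nut_grip [251.3  74. ] 0.55 [0.5749 0.0774 0.097 ]
keeper_pin [248.2 231. ] 0.78 [0.6437 0.0332 0.0945]
keeper_pin [254.   76.8] 0.59 [0.5785 0.0778 0.0945]
nut_grip [251.1  73.1] 0.57 [0.5764 0.0775 0.097 ]
[377 116   9  12  76] [380.88157895 121.72368421] [0.62759099 0.11767161 0.1       ]
[345 163  12   7  65] [350.6        166.33846154] [0.63926355 0.09570778 0.1       ]
[239 215  22  33 598] [249.69899666 231.20234114] [0.64217787 0.03518679 0.1       ]
```

Emit:
step_arm --series '[-0.002, 0, 0.015, 0, -0.002, 0, 0.025, 0, -0.002, 0, 0.032, 0, -0.002, 0, 0.032, 0]'

```text
time: 39.67
tool_pos: [0.6419, 0.0351, 0.0865]
tcp_rot: [-0.87, -3.016, 0.001]
wrist_force: [0.1, 0.6, 0.8]
width: 0.401
grip_force: 0.0
```

Emit:
step_arm --series '[0, 0, 0, 0, 0, 0, 0, 0, 0, 0, 0, 0, 0, 0, 0, 0, 0, 0, 0, 0]' --gripper 0 --newtons 30

```text
time: 40.3
tool_pos: [0.6431, 0.0351, 0.0884]
tcp_rot: [0.871, 3.018, 0.0]
wrist_force: [0.9, -0.0, 0.4]
width: 0.126
grip_force: 29.4
```

Run:
```python
import st
from h import *
T=tool(); c=np.array([.577,.077]); r=T[:2,3]-c; a0=np.arctan2(r[1],r[0]); print('r',np.hypot(*r),np.degrees(a0))
r=.079*np.array([np.cos(a0),np.sin(a0)])
for k in range(1,13):
    t=1.04*k/12; M=np.array([[np.cos(t),-np.sin(t)],[np.sin(t),np.cos(t)]]); d=M@r-r
    print(k,np.round(T[:3,:3].T@np.array([*d,0]),4),-round(t,3))
```

```text
{'time': np.float64(40.3), 'tool_pos': array([0.6431, 0.0351, 0.0884]), 'wrist_force': array([ 0.9278, -0.0156,  0.4176]), 'torque': array([-0.0278, -0.0839,  0.0031]), 'width': np.float64(0.1255), 'grip_force': np.float64(29.3699), 'q': array([ 0.0158,  0.3255,  1.803 , -0.    ,  1.0125, -0.9931])}
[[-0.846  0.533 -0.001]
 [ 0.533  0.846  0.   ]]
F tool [-0.8  0.5 -0.4] M tool [-0.02 -0.09 -0.  ]
r 0.07830845217048832 -32.35903148087491
1 [0.0003 0.0068 0.    ] -0.087
2 [0.0011 0.0136 0.    ] -0.173
3 [0.0026 0.0203 0.    ] -0.26
4 [0.0046 0.0269 0.    ] -0.347
5 [0.0072 0.0332 0.    ] -0.433
6 [0.0103 0.0393 0.    ] -0.52
7 [0.014  0.0451 0.    ] -0.607
8 [0.0181 0.0505 0.    ] -0.693
9 [0.0227 0.0556 0.    ] -0.78
10 [0.0277 0.0603 0.    ] -0.867
11 [0.0331 0.0645 0.    ] -0.953
12 [0.0388 0.0682 0.    ] -1.04
```

Emit:
step_arm --series '[0.0003, 0.0068, 0, -0.087, 0.0011, 0.0136, 0, -0.173, 0.0026, 0.0203, 0, -0.26, 0.0046, 0.0269, 0, -0.347, 0.0072, 0.0332, 0, -0.433, 0.0103, 0.0393, 0, -0.52]'

```text
time: 41.05
tool_pos: [0.6559, 0.0736, 0.0884]
tcp_rot: [0.062, 3.139, -0.001]
wrist_force: [2.4, -2.1, -0.0]
width: 0.125
grip_force: 29.4
```

Run:
```python
import st
from h import *
T=tool(); c=np.array([.577,.077]); r=T[:2,3]-c; a0=np.arctan2(r[1],r[0]); print('r',np.hypot(*r),np.degrees(a0))
r=.079*np.array([np.cos(a0),np.sin(a0)])
for k in range(1,7):
    t=.52*k/6; M=np.array([[np.cos(t),-np.sin(t)],[np.sin(t),np.cos(t)]]); d=M@r-r
    print(k,np.round(T[:3,:3].T@np.array([*d,0]),4),-round(t,3))
```

```text
{'time': np.float64(41.05), 'tool_pos': array([0.6559, 0.0736, 0.0884]), 'wrist_force': array([ 2.3668, -2.1072, -0.0315]), 'torque': array([-0.1488, -0.2462, -0.0616]), 'width': np.float64(0.1249), 'grip_force': np.float64(29.4008), 'q': array([ 7.4400e-02,  3.5200e-01,  1.7670e+00, -7.0000e-04,  1.0210e+00,
       -1.4569e+00])}
[[-0.999  0.039 -0.002]
 [ 0.039  0.999 -0.   ]]
F tool [-2.4 -2.   0. ] M tool [ 0.14 -0.25  0.06]
r 0.0789706064944136 -2.4371789343364796
1 [ 0.0003  0.0068 -0.    ] -0.087
2 [ 0.0011  0.0136 -0.    ] -0.173
3 [ 0.0026  0.0203 -0.    ] -0.26
4 [ 0.0046  0.0269 -0.    ] -0.347
5 [ 0.0072  0.0332 -0.    ] -0.433
6 [ 0.0103  0.0393 -0.    ] -0.52
```

Emit:
step_arm --series '[0.0002, 0.0068, 0, -0.087, 0.0009, 0.0136, 0, -0.173, 0.0022, 0.0203, 0, -0.26, 0.004, 0.0269, 0, -0.347, 0.0065, 0.0332, 0, -0.433, 0.0095, 0.0395, 0, -0.52, 0.0095, 0.0395, 0, -0.52]'

```text
time: 41.92
tool_pos: [0.6477, 0.1146, 0.0884]
tcp_rot: [-0.743, 3.051, 0.001]
wrist_force: [1.1, 2.3, -0.3]
width: 0.121
grip_force: 29.4
```

Run:
```python
import st
from h import *
T=tool(); c=np.array([.577,.077]); r=T[:2,3]-c; print('r',np.hypot(*r),np.degrees(np.arctan2(r[1],r[0])))
```

```text
{'time': np.float64(41.925), 'tool_pos': array([0.6477, 0.1146, 0.0884]), 'wrist_force': array([ 1.0571,  2.3077, -0.2663]), 'torque': array([ 0.3627, -0.21  , -0.0077]), 'width': np.float64(0.1208), 'grip_force': np.float64(29.4285), 'q': array([ 1.3680e-01,  3.4820e-01,  1.7722e+00,  1.0000e-03,  1.0199e+00,
       -1.9122e+00])}
[[-0.888 -0.46  -0.002]
 [-0.46   0.888  0.   ]]
F tool [-2.   1.6  0.3] M tool [-0.23 -0.35  0.01]
r 0.08005259110354389 27.997490044613382
```

Emit:
step_arm --series '[0, 0, 0, 0, 0, 0, 0, 0, 0, 0, -0.02, 0, 0, 0, -0.06, 0, 0, 0, -0.09, 0, 0, 0, -0.09, 0]' --gripper 0.4

```text
time: 42.68
tool_pos: [0.6502, 0.114, 0.1837]
tcp_rot: [-0.741, 3.044, -0.002]
wrist_force: [-0.6, -0.6, -0.2]
width: 0.4
grip_force: 0.0
```

Run:
```python
import st
from h import *
for i in range(3):
    p=shot('wrist'); look([('keeper_pin',.0945),('nut_grip',.097),('cup0_mid',.045),('cup1_mid',.045)] if i==0 else [('nut_grip',.097)],p)
for c in [(.576,.077)]: print(circ(p,np.array(c),.106,.017,.0015,.04))
hsv=cv2.cvtColor(rect(p,(.577,.077),.106,.04),cv2.COLOR_RGB2HSV); m=cv2.inRange(hsv,(15,110,90),(35,255,255))
c=max(cv2.findContours(m,0,1)[0],key=cv2.contourArea); (x,y),r=cv2.minEnclosingCircle(c); print('enc',.577+(x-100)*.0004,.077-(y-100)*.0004,r*.0004)
t=shot('top'); look([('keeper_pin',.0945),('nut_grip',.097)],t)
```

```text
{'time': np.float64(42.675), 'tool_pos': array([0.6502, 0.114 , 0.1837]), 'wrist_force': array([-0.5932, -0.6231, -0.1697]), 'torque': array([ 0.01  ,  0.0184, -0.0001]), 'width': np.float64(0.4005), 'grip_force': np.float64(0.0), 'q': array([ 1.3580e-01,  2.6240e-01,  1.6953e+00, -1.0000e-04,  1.1751e+00,
       -1.9128e+00])}
[[-0.888 -0.46  -0.008]
 [-0.46   0.888 -0.003]]
F tool [ 0.8 -0.3  0.2] M tool [-0.02  0.01  0.  ]
keeper_pin [253.9 188.1] 0.71 [0.6475 0.1123 0.0945]
nut_grip [259.   70.5] 0.62 [0.5766 0.0791 0.097 ]
nut_grip [255.7  69.2] 0.58 [0.5769 0.0769 0.097 ]
cup0_mid [159.7  15.8] 0.85 [ 0.5752 -0.0034  0.045 ]
cup1_mid [351.4  18.3] 0.85 [0.5119 0.1228 0.045 ]
cup1_mid [256.2  73.6] 0.43 [0.578  0.0782 0.045 ]
nut_grip [251.8  76.2] 0.74 [0.5767 0.0761 0.097 ]
nut_grip [255.3  75.4] 0.83 [0.5755 0.0778 0.097 ]
[(array([0.577 , 0.0788]), np.float32(0.0164)), (array([0.5746, 0.076 ]), np.float32(0.0164))]
enc 0.5768498382568359 0.07777811584472656 0.01739954071044922
keeper_pin [194.6 164.4] 0.63 [0.6435 0.1121 0.0945]
nut_grip [237.  197.1] 0.5 [ 0.5554 -0.0027  0.097 ]
nut_grip [205.  191.4] 0.48 [0.5705 0.0831 0.097 ]
```

Emit:
step_arm --series '[0.04, 0, 0, 0, 0.08, 0, 0, 0, 0.081, 0, 0.04, 0, 0.081, 0, 0.06, 0, 0.081, 0, 0.06, 0, 0.081, 0, 0.06, 0]' --gripper 0.6

```text
time: 44.02
tool_pos: [0.5765, 0.0767, 0.1188]
tcp_rot: [-0.744, 3.051, -0.0]
wrist_force: [0.2, -0.9, 0.4]
width: 0.601
grip_force: 0.0
```

Run:
```python
import st
from h import *
P=[]
for i in range(4): p=shot('wrist'); P.append(tool()[:3,3]); 
print(np.mean(P,0))
look([('nut_grip',.097)],p)
hsv=cv2.cvtColor(rect(p,(.577,.077),.106,.04),cv2.COLOR_RGB2HSV); m=cv2.inRange(hsv,(15,110,90),(35,255,255))
c=max(cv2.findContours(m,0,1)[0],key=cv2.contourArea); (x,y),r=cv2.minEnclosingCircle(c); print('enc',.577+(x-100)*.0004,.077-(y-100)*.0004,r*.0004)
save(p,'w6.png')
```

```text
{'time': np.float64(44.025), 'tool_pos': array([0.5765, 0.0767, 0.1188]), 'wrist_force': array([ 0.1946, -0.9399,  0.3791]), 'torque': array([ 0.0012, -0.0193,  0.0648]), 'width': np.float64(0.6012), 'grip_force': np.float64(0.0), 'q': array([ 0.0895,  0.1837,  1.9196,  0.    ,  1.0371, -1.9598])}
[[-0.888 -0.46  -0.001]
 [-0.46   0.888 -0.   ]]
F tool [ 0.3 -0.9 -0.4] M tool [ 0.01 -0.02 -0.06]
[0.57669924 0.07672971 0.11936968]
nut_grip [254.9 232.3] 0.93 [0.5767 0.077  0.097 ]
nut_grip [145.1 144.6] 0.69 [0.5603 0.0086 0.097 ]
nut_grip [365.8 144.1] 0.64 [0.511 0.103 0.097]
enc 0.5738 0.0768 0.019804080200195313
```

Emit:
step_arm --series '[0, 0, 0.01, 0, 0, 0, 0.02, 0, 0, 0, 0.026, 0, 0, 0, 0.026, 0]'

```text
time: 44.78
tool_pos: [0.5745, 0.0763, 0.0908]
tcp_rot: [0.743, -3.05, -0.0]
wrist_force: [0.4, 0.4, 0.8]
width: 0.599
grip_force: 0.0
```

Emit:
step_arm --series '[0, 0, 0, 0, 0, 0, 0, 0, 0, 0, 0, 0, 0, 0, 0, 0, 0, 0, 0, 0]' --gripper 0 --newtons 50

```text
time: 45.4
tool_pos: [0.5745, 0.0781, 0.0926]
tcp_rot: [0.743, -3.051, -0.005]
wrist_force: [-3.9, 4.2, 3.0]
width: 0.369
grip_force: 49.3
```

Emit:
step_arm --series '[0, 0, 0, 0.09, 0, 0, 0.0002, 0.18, 0, 0, 0.0003, 0.27, 0, 0, 0.0004, 0.36, 0, 0, 0.0005, 0.45, 0, 0, 0.0006, 0.54, 0, 0, 0.0007, 0.63, 0, 0, 0.0008, 0.72]'

```text
time: 46.4
tool_pos: [0.5744, 0.0789, 0.0918]
tcp_rot: [-0.384, -3.116, -0.006]
wrist_force: [-4.5, 8.2, 2.7]
width: 0.372
grip_force: 49.3
```

```bash
python3 st.py
```

```text
{'time': np.float64(46.4), 'tool_pos': array([0.5744, 0.0789, 0.0918]), 'wrist_force': array([-4.4679,  8.2197,  2.6926]), 'torque': array([1.3484, 0.6331, 0.058 ]), 'width': np.float64(0.3721), 'grip_force': np.float64(49.2616), 'q': array([ 0.0911,  0.212 ,  1.9417,  0.0048,  0.9893, -1.237 ])}
[[-0.97   0.243  0.003]
 [ 0.243  0.97   0.003]]
F tool [ 6.3  6.9 -2.7] M tool [-1.15  0.94 -0.06]
```

Emit:
step_arm --series '[0.0005, 0.0005, 0.0001, 0.09, 0.001, 0.001, 0.0002, 0.18, 0.001, 0.001, 0.0003, 0.27, 0.001, 0.001, 0.0004, 0.36, 0.001, 0.001, 0.0005, 0.45, 0.001, 0.001, 0.0006, 0.54, 0.001, 0.001, 0.0007, 0.63, 0.001, 0.001, 0.0008, 0.72]'

```text
time: 47.4
tool_pos: [0.5748, 0.0797, 0.091]
tcp_rot: [-1.457, -2.782, -0.005]
wrist_force: [0.0, 7.4, 0.1]
width: 0.372
grip_force: 49.5
```

```bash
python3 st.py
```

```text
{'time': np.float64(47.4), 'tool_pos': array([0.5748, 0.0797, 0.091 ]), 'wrist_force': array([2.5000e-03, 7.3566e+00, 1.2120e-01]), 'torque': array([1.0553, 0.1161, 0.0988]), 'width': np.float64(0.372), 'grip_force': np.float64(49.4811), 'q': array([ 0.0929,  0.2124,  1.9429,  0.0038,  0.9854, -0.5148])}
[[-0.569  0.822  0.002]
 [ 0.822  0.569  0.002]]
F tool [ 6.   4.2 -0.1] M tool [-0.51  0.93 -0.1 ]
```

Emit:
step_arm --series '[0.0005, 0.0003, 0.0001, 0.09, 0.001, 0.0006, 0.0002, 0.18, 0.001, 0.0006, 0.0003, 0.27, 0.001, 0.0006, 0.0004, 0.36, 0.001, 0.0006, 0.0005, 0.45, 0.001, 0.0006, 0.0006, 0.54, 0.001, 0.0006, 0.0007, 0.63, 0.001, 0.0006, 0.0008, 0.72]'

```text
time: 48.4
tool_pos: [0.5756, 0.08, 0.0903]
tcp_rot: [2.344, 2.091, 0.005]
wrist_force: [2.0, 2.5, -1.6]
width: 0.373
grip_force: 49.6
```

```bash
python3 st.py
```

```text
{'time': np.float64(48.4), 'tool_pos': array([0.5756, 0.08  , 0.0903]), 'wrist_force': array([ 2.0186,  2.4607, -1.5987]), 'torque': array([ 0.6062, -0.2468,  0.0525]), 'width': np.float64(0.3731), 'grip_force': np.float64(49.646), 'q': array([0.0942, 0.2138, 1.9428, 0.002 , 0.9824, 0.2072])}
[[ 0.114  0.994  0.002]
 [ 0.994 -0.114  0.002]]
F tool [2.7 1.7 1.6] M tool [-0.18  0.63 -0.05]
```

Emit:
step_arm --series '[0.0003, 0, 0.0001, 0.08, 0.0003, 0, 0.0002, 0.16, 0.0003, 0, 0.0003, 0.24, 0.0003, 0, 0.0004, 0.32, 0.0003, 0, 0.0004, 0.4, 0.0003, 0, 0.0005, 0.48, 0.0003, 0, 0.0005, 0.56]'

```text
time: 49.28
tool_pos: [0.5741, 0.0771, 0.0899]
tcp_rot: [2.827, 1.363, -0.004]
wrist_force: [-3.3, -6.2, 3.9]
width: 0.371
grip_force: 50.1
```

```bash
python3 st.py
```

```text
{'time': np.float64(49.275), 'tool_pos': array([0.5741, 0.0771, 0.0899]), 'wrist_force': array([-3.2643, -6.228 ,  3.9118]), 'torque': array([-1.0706,  0.5514,  0.0493]), 'width': np.float64(0.3706), 'grip_force': np.float64(50.1184), 'q': array([ 0.0927,  0.2137,  1.9437, -0.0043,  0.9858,  0.7674])}
[[ 0.623  0.782 -0.004]
 [ 0.782 -0.623  0.001]]
F tool [-6.9  1.3 -3.9] M tool [-0.24 -1.18 -0.05]
```

Emit:
step_arm --series '[-0.0005, 0, 0.0001, 0.06, -0.001, 0, 0.0002, 0.12, -0.001, 0, 0.0002, 0.18, -0.001, 0, 0.0002, 0.24, -0.001, 0, 0.0002, 0.3]'

```text
time: 49.9
tool_pos: [0.5761, 0.0792, 0.09]
tcp_rot: [3.002, 0.925, 0.008]
wrist_force: [4.4, 2.7, -2.0]
width: 0.368
grip_force: 50.7
```

```bash
python3 st.py
```

```text
{'time': np.float64(49.9), 'tool_pos': array([0.5761, 0.0792, 0.09  ]), 'wrist_force': array([ 4.3511,  2.7448, -2.0454]), 'torque': array([ 0.3644, -0.6702,  0.0281]), 'width': np.float64(0.368), 'grip_force': np.float64(50.6597), 'q': array([9.3100e-02, 2.1330e-01, 1.9439e+00, 1.3000e-03, 9.7930e-01,
       1.0655e+00])}
[[ 0.827  0.563  0.005]
 [ 0.563 -0.827  0.002]]
F tool [5.1 0.2 2.1] M tool [-0.08  0.76 -0.03]
```

Emit:
step_arm --series '[0.0005, 0, 0, 0.08, 0.0005, 0, 0, 0.16, 0.0005, 0, 0, 0.24, 0.0005, 0, 0, 0.32, 0.0005, 0, 0, 0.4]'

```text
time: 50.52
tool_pos: [0.576, 0.0789, 0.0902]
tcp_rot: [3.126, 0.311, 0.007]
wrist_force: [2.3, -0.1, -5.9]
width: 0.373
grip_force: 50.3
```

```bash
python3 st.py
python3 - <<'E'
from h import *
q=shot('side'); p=shot('wrist'); a=cv2.cvtColor(q['image'],cv2.COLOR_RGB2BGR); b=cv2.cvtColor(p['image'],cv2.COLOR_RGB2BGR)
print(look([('keeper_pin',.0945)],p) and '')
cv2.imwrite('pics/v6.png',np.hstack([cv2.resize(a[140:230,205:315],(400,327),interpolation=2),cv2.resize(b[100:350,100:406],(400,327))]))
E
```

```text
{'time': np.float64(50.525), 'tool_pos': array([0.576 , 0.0789, 0.0902]), 'wrist_force': array([ 2.2932, -0.1179, -5.9403]), 'torque': array([ 0.0093,  0.2259, -0.0662]), 'width': np.float64(0.3726), 'grip_force': np.float64(50.256), 'q': array([ 9.3300e-02,  2.1330e-01,  1.9435e+00, -1.0000e-04,  9.8050e-01,
        1.4657e+00])}
[[ 0.98   0.197  0.004]
 [ 0.197 -0.98   0.001]]
F tool [2.2 0.6 6. ] M tool [ 0.05 -0.22  0.07]
keeper_pin [382.9 246.1] 0.67 [0.5946 0.0224 0.0945]
keeper_pin [194.8  77.8] 0.65 [0.6486 0.1144 0.0945]
```

View pics/v6.png

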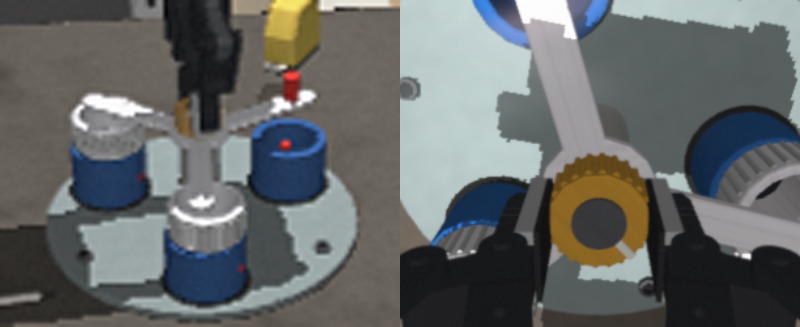

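The pictures show the keeper arms over the pots. The nut is gripped, with its white mark at crop (625,250). I'll track that mark numerically.

```bash
cat > mk.py <<'E'
from h import *
def mark(img,W,K,D,z,c=(.576,.078)):
    p={'image':img,'W':W,'intrinsics':K,'distortion':D}
    im=rect(p,c,z,.03,.0002)
    hsv=cv2.cvtColor(im,cv2.COLOR_RGB2HSV)
    m=cv2.inRange(hsv,(12,90,50),(38,255,255)); cc=max(cv2.findContours(m,0,1)[0],key=cv2.contourArea)
    (x,y),r=cv2.minEnclosingCircle(cc)
    dark=cv2.inRange(cv2.cvtColor(im,cv2.COLOR_RGB2GRAY),0,90)
    g=hsv[...,1].astype(float)
    best=[]
    for dx in [0]:
        a=np.radians(np.arange(0,360,4)); s=[np.mean([g[int(round(y-rr*np.sin(t))),int(round(x+rr*np.cos(t)))] for rr in range(50,72,3)]) for t in a]
    i=np.argsort(s)[:8]; return (x-150)*.2,(150-y)*.2,r*.2,np.degrees(a[i]).round(),np.array(s)[i].round()
E
python3 - <<'E'
from mk import *
p=shot('wrist'); K,D=p['intrinsics'],p['distortion']
print('now',mark(p['image'],p['W'],K,D,.103))
old=cv2.cvtColor(cv2.imread('pics/w6.png'),cv2.COLOR_BGR2RGB)
T=np.eye(4);T[:3,:3]=R.from_rotvec([-.744,3.051,0]).as_matrix();T[:3,3]=[.5767,.0767,.1194]
print('old',mark(old,T@np.array(p['hand_eye']),K,D,.106))
E
```

```text
now (4.1487884521484375, 0.731488037109375, 20.39070281982422, array([220., 224., 216., 228., 184., 196., 200., 192.]), array([13., 14., 30., 33., 48., 49., 50., 50.]))
old (-4.546247863769532, -0.3286285400390625, 19.966299438476565, array([16., 12., 20.,  8., 24., 32., 36., 28.]), array([12., 12., 31., 46., 78., 80., 80., 81.]))
```

Emit:
step_arm --series '[0, 0, 0, 0.08, 0, 0, 0, 0.16, 0, 0, 0, 0.24, 0, 0, 0, 0.32]'

```text
time: 51.22
tool_pos: [0.5724, 0.0792, 0.0894]
tcp_rot: [-3.135, 0.191, 0.007]
wrist_force: [-4.6, 2.3, 5.5]
width: 0.368
grip_force: 52.1
```

```bash
python3 st.py
python3 - <<'E'
from mk import *
p=shot('wrist'); print('now',mark(p['image'],p['W'],p['intrinsics'],p['distortion'],.103))
look([('keeper_pin',.0945)],p)
E
```

```text
{'time': np.float64(51.225), 'tool_pos': array([0.5724, 0.0792, 0.0894]), 'wrist_force': array([-4.6168,  2.2892,  5.4516]), 'torque': array([0.4691, 0.8882, 0.097 ]), 'width': np.float64(0.3685), 'grip_force': np.float64(52.1127), 'q': array([9.3600e-02, 2.1340e-01, 1.9451e+00, 1.4000e-03, 9.8770e-01,
       1.7852e+00])}
[[ 0.993 -0.121 -0.005]
 [-0.121 -0.993 -0.   ]]
F tool [-4.9 -1.7 -5.4] M tool [ 0.36 -0.94 -0.1 ]
now (4.146481323242187, -0.527386474609375, 20.35198974609375, array([216., 212., 220., 208., 176., 180., 160., 172.]), array([12., 12., 27., 45., 60., 62., 62., 62.]))
keeper_pin [135.1  95.7] 0.59 [0.6488 0.1144 0.0945]
```

Emit:
step_arm --series '[0, 0, 0, 0, 0, 0, 0, 0, 0, 0, 0, 0.06, 0, 0, 0, 0.12, 0, 0, 0, 0.18, 0, 0, 0, 0.24]' --newtons 100

```text
time: 52.08
tool_pos: [0.573, 0.0803, 0.0905]
tcp_rot: [-3.089, 0.561, 0.005]
wrist_force: [-7.3, 4.6, 9.8]
width: 0.33
grip_force: 153.3
```

```bash
python3 st.py
python3 - <<'E'
from mk import *
p=shot('wrist'); print('now',mark(p['image'],p['W'],p['intrinsics'],p['distortion'],.103))
E
```

```text
{'time': np.float64(52.075), 'tool_pos': array([0.573 , 0.0803, 0.0905]), 'wrist_force': array([-7.278 ,  4.6353,  9.7702]), 'torque': array([1.5876, 0.5531, 1.1849]), 'width': np.float64(0.33), 'grip_force': np.float64(153.2971), 'q': array([0.0946, 0.2122, 1.9442, 0.0031, 0.9879, 2.0232])}
[[ 0.936 -0.352 -0.004]
 [-0.352 -0.936 -0.001]]
F tool [-8.5 -1.8 -9.7] M tool [ 1.29 -1.08 -1.19]
now (4.0, -1.4000000000000001, 20.278086853027347, array([212., 208., 216., 204., 156., 160., 164., 152.]), array([12., 14., 27., 53., 57., 59., 59., 61.]))
```

Emit:
step_arm --series '[0, 0, 0, 0, 0, 0, 0, 0, 0, 0, 0, 0, 0, 0, -0.02, 0, 0, 0, -0.07, 0, 0, 0, -0.13, 0, 0, 0, -0.16, 0, 0, 0, -0.16, 0]' --gripper 0.6 --newtons 30

```text
time: 53.12
tool_pos: [0.577, 0.0787, 0.2546]
tcp_rot: [-3.088, 0.562, -0.014]
wrist_force: [0.0, -0.2, -0.9]
width: 0.599
grip_force: 0.0
```

```bash
python3 st.py
python3 - <<'E'
from mk import *
p=shot('wrist'); print('now',mark(p['image'],p['W'],p['intrinsics'],p['distortion'],.103,(.577,.078)))
look([('keeper_pin',.0945),('nut_grip',.095),('cup0_mid',.045),('cup1_mid',.045)],p)
t=shot('side'); 
for c in [(.575,-.0025),(.5105,.1205)]: print(proj(t,np.array([*c,.045])))
for k in('cup0_mid','cup1_mid','keeper_pin'): print(k,[(np.round(x['point'],1),round(x['score'],2)) for x in viewer.spot_point(t,k)[:5]])
E
```

```text
{'time': np.float64(53.125), 'tool_pos': array([0.577 , 0.0787, 0.2546]), 'wrist_force': array([ 0.0382, -0.2234, -0.8552]), 'torque': array([-0.0101, -0.0448,  0.0154]), 'width': np.float64(0.5993), 'grip_force': np.float64(0.0), 'q': array([ 9.2900e-02,  6.9600e-02,  1.7858e+00, -1.0000e-04,  1.2771e+00,
        2.0240e+00])}
[[ 0.936 -0.353  0.008]
 [-0.353 -0.936 -0.004]]
F tool [0.1 0.2 0.9] M tool [ 0.01  0.05 -0.02]
now (0.960943603515625, -0.9077392578125001, 18.374008178710938, array([224., 220., 228., 216., 232.,  44.,  48.,  40.]), array([ 17.,  23.,  41.,  59.,  93., 104., 104., 105.]))
keeper_pin [183.6 110.3] 0.84 [0.6502 0.1144 0.0945]
keeper_pin [503.8 224.2] 0.16 [ 0.448  -0.1248  0.0945]
cup0_mid [326.3 136.1] 0.75 [ 0.5757 -0.0018  0.045 ]
cup1_mid [240.1 232.3] 0.6 [0.5072 0.1195 0.045 ]
[262.34388365 205.03317641]
[235.7038486  180.51692104]
cup0_mid [(array([257.5, 205.7]), 0.78), (array([306.6, 284.3]), 0.63), (array([261.4, 203.5]), 0.21)]
cup1_mid [(array([217.7, 313.7]), 0.78), (array([235.7, 182.2]), 0.52)]
keeper_pin [(array([283.9, 163. ]), 0.7)]
```

```bash
python3 -c "
from h import *
print(job.finish_job())"
```

```text
the job is handed in; nothing more can be done
None
```

I handed the job in at 53 s: both silver cups sit home in pots, the keeper arms are over the pots and the brass nut is turned to its stop. The micrometer and loose steel nut were left alone, and no verdict came back.

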